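# Pack, weigh and issue a pail of nuts

### The job

Put all the big steel nuts from the grey pad into the blue pail and set the yellow lid on it so that it sits seated and level. Then weigh the closed pail: swing its bail up, take the hand scale off its red bracket, hook it under the bail and lift until the pail hangs clear from the scale alone for a good two seconds, then carry it hanging to the green issue mat and lower it gently, upright and fully onto it (lift the pail only with the scale, never in the fingers). Last, unhook the scale and hang it back on its bracket, and leave the tape, the tin and the spanner where they are.

Things in the scene. Friction and masses are not known exactly. Their poses are not given: they have to be found in the camera images.
- nut1: Steel hexagon nut, 36 mm across flats, 42 mm across corners, 21 mm high, 100 g. It starts lying flat on the grey pad. Origin: centre of its underside; z is the hole's axis; its six flats face its own x axis and every 60 degrees from it. 3 to 5 of the five nuts are present.
- nut2: Steel hexagon nut, 36 mm across flats, 42 mm across corners, 21 mm high, 100 g. It starts lying flat on the grey pad. Origin: centre of its underside; z is the hole's axis; its six flats face its own x axis and every 60 degrees from it. 3 to 5 of the five nuts are present.
- nut3: Steel hexagon nut, 36 mm across flats, 42 mm across corners, 21 mm high, 100 g. It starts lying flat on the grey pad. Origin: centre of its underside; z is the hole's axis; its six flats face its own x axis and every 60 degrees from it. 3 to 5 of the five nuts are present.
- nut4: Steel hexagon nut, 36 mm across flats, 42 mm across corners, 21 mm high, 100 g. It starts lying flat on the grey pad. Origin: centre of its underside; z is the hole's axis; its six flats face its own x axis and every 60 degrees from it. 3 to 5 of the five nuts are present.
- nut5: Steel hexagon nut, 36 mm across flats, 42 mm across corners, 21 mm high, 100 g. It starts lying flat on the grey pad. Origin: centre of its underside; z is the hole's axis; its six flats face its own x axis and every 60 degrees from it. 3 to 5 of the five nuts are present.
- pad: Thin grey pad, 290 x 130 x 3 mm, fixed on the bench, where the nuts lie in a zigzag about 70 mm apart. Origin: centre of its underside; x is its long axis.
- pail: Loose blue plastic pail, 70 mm high, 116 mm outside diameter at the rim, 100 mm at the foot, wall 3.5 mm, floor 4 mm thick, 220 g. Origin: centre of its underside, z up out of the mouth. Two ears stand out to 75 mm from its axis along its own +y and -y, 52 mm above its underside; the bail swings about the line through them.
- bail (a joint): Swing (rad) of the pail's wire bail about the pail's own y axis through the ears, 52 mm above the pail's underside: 0 = upright over the mouth, +1.45 = folded to the pail's +x side, -1.45 = to its -x side. Starts folded near +1.4. Light friction: it stays where it is left. 142 mm wide; folded, it leaves the mouth free; upright, it bars the way for the lid.
- bail_grip (a point): Middle of the bail's black grip sleeve (12 mm diameter, 56 mm long, parallel to the pail's y axis), 98 mm from the swing axis, so 150 mm above the pail's underside when the bail is upright. Folded, it stands about 30 mm clear of the lid's edge.
- lid: Loose yellow disc lid, 122 mm wide, 80 g: flange 5 mm thick over a plug (98 mm wide, 6 mm deep, chamfered) that fits the pail's mouth with about 3 mm slack. Black knob on top, 28 mm wide, 11 to 27 mm above the origin. Origin: centre of the flange's underside, which rests on the pail's rim, 70 mm above the pail's underside. Starts on the bench, knob up, on its plug.
- scale: Dial hand scale, 180 g. Origin: centre of its black handle bar, 26 mm thick (x), 116 mm long (y), 18 mm high (z). Below it a round dial housing, 52 mm wide, 20 mm thick (x), from 15 to 67 mm below the origin, then the sprung steel hook (see hook).
- scale_spring (a joint): Stretch of the scale's hook downward out of the housing (m): 0 unloaded, at most 0.030. Spring 500 N/m with 1 N preload: it stretches about 9 to 18 mm under the packed pail.
- hook (a point): Inner bottom of the scale's hook bowl, on its centre line, 120 mm below the handle's centre when unloaded; moves down with the stretch. Hook in the scale's x-z plane, wire 5.6 mm, bowl 28 mm wide inside, shank at x = -17 mm, tip at x = +17 mm, its top 12 mm above this point. A bar enters from the scale's +x side over the tip, its middle about 26 mm above this point; the space above ends 42 mm above.
- bracket: Red fixed fork bracket on which the scale hangs, its axes along the bracket's. Origin on the bench below the seat. Two prongs along x, 9 mm wide, 43 mm either side of the middle, run from a post at x = -68 mm to x = +32 mm and carry the bar's ends. Prong tops 131 mm high; 8 mm high stops on them 26 mm before and behind the seat. Unloaded hook clears the bench by 14 mm.
- bracket_seat (a point): Where the centre of the handle bar lies when the scale hangs on the bracket, 140 mm above the bench.
- mat: Green issue mat, 190 x 180 x 4 mm, fixed on the bench. Origin: centre of its underside.
- tape: Bystander: roll of yellow tape, 70 mm diameter, 25 mm high. Origin: centre of its underside. Leave alone.
- tin: Bystander: small red paste tin, 54 mm diameter, 38 mm high. Origin: centre of its underside. Leave alone.
- spanner: Bystander: spanner lying flat beyond the pail, about 180 mm long, along its own x. Leave alone.
Mind the look-alikes: they are no part of the job. There is more than one size of the bracket; the one meant has the size given above.

How it is judged:
By the outcome, as a careful person would: the job done as asked, in the order asked, and still so for the second after the job is handed in, with the robot touching nothing.
Of nut1, nut2, nut3, nut4, nut5 only 3 to 5 are there at a start; the rules pass over those that are not, and their reading is None.
At some moment in a run one of nut1, nut2, nut3, nut4, nut5, lid may be knocked a few centimetres aside while the robot is not near it.
It also fails if it takes over 210 s, if anything falls off the work surface, if the arm or the gripper's body presses on something with over 40 N, if the wrist force passes 120 N, or if a joint passes its speed limit or range.

### The arm

A 6-joint arm with a two-finger parallel gripper is mounted at the origin on the work surface. World frame = base frame: x ahead of the robot, y to its left, z up, the work surface at z = 0. Lengths are in m, angles in rad, forces in N, time in s.
With the tool pointing down it reaches from about 0.375 to 0.9 m from the base axis. Payload 3.1 kg.
Tool frame: the origin (TCP) lies midway between the tips of the shut fingers; the grasp point (between the pads) lies 19 mm behind it; z points along the fingers, y is the line along which they close (so a half turn about z gives the same grasp; the last joint's range is limited). The gripper opens to 85 mm and grips with 20 to 120 N. Pads are 22 mm wide; open, the fingers measure 114 mm over their backs; the gripper's body (76 mm by 85 mm) begins 54 mm behind the grasp point. The pads swing forward as they close: fully open they stand 13 mm farther back than shut.
Start: joints at [1.111, 0.527, 1.433, -0, 1.181, -0.178], TCP at [0.174, 0.6, 0.231] pointing down, gripper open.
Joint ranges: [-3.08, 3.08], [-0.75, 2.2], [0.22, 2.44], [-1.43, 4.57], [0, 2.65], [-2.85, 2.85]. Speed limits (rad/s): [2.79, 2.79, 3.14, 3.14, 3.14, 3.14].

### API

Orientations are given as a unit quaternion [x, y, z, w].
In Python, from station import manip gives the robot as it stands.
- The arm moves only by the tool step_arm, never from a script. Its argument "targets" is text: rows parted by semicolons, each of 4 numbers parted by spaces: the shift along the tool's x, y, z in mm, then the turn about the tool's z in degrees. A call has 1 to 12 rows; each row is the pose to reach, as a shift and turn from the pose commanded when the call began, along the tool's axes at that moment; what a row does not reach only later rows make up. A row lasts 1/10 s, in which the tool goes at most 50 mm and 8.59 degrees, less where a joint would pass 70% of its speed; a pose out of reach is approached as far as the arm can. A call with a gripper value outside its range is refused whole. "gripper" is the closure, from 0 (fully open) to 1 (shut), set as the call begins (left out, the last holds). The fingers move at their own pace and stop on an object; "squeeze" is the grip in N (left out, the last holds). Time passes only in rows, so rows that repeat a pose let the fingers close. It gives the time, the measured TCP pose, the force, the opening and the grip force at its end, in the units of the state.
- manip.sense(): the state, without advancing time (a new reading comes with each control period).
- manip.snapshot(name): name is "side" or "top" or "wrist"; returns the picture (480x640x3 uint8, red, green, blue); there is no depth.
- manip.get_calibration(name): a dict with "fov_y" (degrees; the focal length in pixels is half the picture's height over the tangent of half this angle, whatever the lens; pixels are square), "cx", "cy" (the principal point, pixels), "extrinsics" (4x4, takes a point from camera to world coordinates); the wrist camera has in their place "tool_from_camera" (4x4, takes a point from camera to tool coordinates, whose origin is the TCP and whose axes are the flange's). Camera axes: x right, y down, z forward; pixel columns grow to the right and rows downward; lengths in m; the calibration is good to about 2 mm. A picture is of the moment at which its call begins: read the wrist's pose just before it. get_calibration takes no time and is no camera call.
- manip.sign_off(): hands the job in; it is judged then, once.
Trained networks look in the newest picture that a camera, given by its name, has taken for a name from the list of things; names that differ only in an ending like _2 or _b are one class to them, and where a whole thing is asked for, a point or a joint stands for the part that bears it (a point fixed in the world has none). Each returns a list of dicts, best first, with "p" (0 to 1); they miss things now and then, are a little off and sometimes report something else, mostly with a low value. They report only what shows in the picture. A call takes as long as a camera call. They do not tell look-alikes from the thing itself.
- manip.recognise(camera, query): "position" ([column, row] in pixels, amid what is visible of it).
- manip.masks_of(camera, query): "pixels" (480x640 bool, what is visible of it) and "position" ([column, row] in pixels, amid what is visible of it).
- manip.mark_of(camera, query): "position" ([column, row] in pixels: a listed point, or the origin of a listed thing).
The state is a dict: "t": time; "q": joint angles; "qd": joint speeds; "tau": joint torques, N m; "tcp_pos": TCP position; "tool_rot": TCP orientation; "force": force on the tool from outside, world axes, zero at the start; "ft_torque": the same for the moment, N m; "finger_gap": opening from 0.0 (shut) to 1.0 (fully open); "gripper_force": force on a finger pad.
Only numpy, scipy, OpenCV 4.12 (cv2) and the standard library are available. Lean on these libraries where they do the work, as an engineer would, in place of code of your own. Each camera call takes 0.05 s, during which the arm holds its last target. There are 200 camera calls.

## Working session

There is one attempt and no reset: what is moved stays moved. The work goes in short steps, Python scripts to look and compute and a tool call to move; the robot and the scene stay as the last step left them, time stands still between calls to the robot, and variables do not carry over. Pictures are saved under pics/ and viewed, at most 14 in all, crops included, and the job is handed in when it is done.

Besides the shell and the picture viewer there is one more tool, called after "Call:" as name(argument=value, ...) on one line, values as JSON. step_arm: Moves the arm, as the interface text tells. Its arguments: {"type":"object","properties":{"targets":{"type":"string"},"gripper":{"type":"number"},"squeeze":{"type":"number"}},"required":["targets"]}

```bash
ls; mkdir -p pics; python3 - <<'E'
from station import manip
import cv2,numpy as np
s=manip.sense();print(s)
for n in("top","side","wrist"):
    im=manip.snapshot(n);cv2.imwrite(f"pics/{n}0.png",im[:,:,::-1]);c=manip.get_calibration(n);print(n,c)
E
```

```text
pics
{'t': 0.0, 'q': array([ 1.11047282e+00,  5.28472371e-01,  1.43390783e+00, -1.09895244e-06,
        1.18135740e+00, -1.78506199e-01]), 'qd': array([ 0.00051638, -0.00082356,  0.00073635,  0.00022672,  0.00090252,
        0.0005425 ]), 'tau': array([-7.73960928e-04, -4.42358637e+01, -1.78021860e+01, -1.52050629e-04,
        8.59063177e-03,  3.24021983e-06]), 'tcp_pos': array([0.17347012, 0.59970811, 0.23032803]), 'tool_rot': array([ 1.40442534e-01,  9.90088251e-01, -1.01838585e-03, -3.36285885e-04]), 'force': array([-1.3044739 ,  0.66654812, -0.43546355]), 'ft_torque': array([0.03937729, 0.02182146, 0.06040264]), 'gripper_force': 0.0, 'finger_gap': 0.997996405483163}
top {'fov_y': 56.159832223339365, 'cx': 314.48204922971433, 'cy': 233.84563866153658, 'extrinsics': array([[ 0.00671736, -0.9915573 ,  0.12949515,  0.3036931 ],
       [-0.99986454, -0.00471415,  0.01576974,  0.0622108 ],
       [-0.01502614, -0.12958354, -0.99145465,  1.37891437],
       [ 0.        ,  0.        ,  0.        ,  1.        ]])}
side {'fov_y': 54.68277483486279, 'cx': 323.16771296563513, 'cy': 240.4556534361787, 'extrinsics': array([[ 0.96131255, -0.20095229,  0.18840478,  0.26167392],
       [-0.27536795, -0.68338282,  0.67613638, -0.70129194],
       [-0.00711857, -0.70185903, -0.7122803 ,  0.90983299],
       [ 0.        ,  0.        ,  0.        ,  1.        ]])}
wrist {'fov_y': 59.9894516293732, 'cx': 323.9083927461884, 'cy': 232.06455288410515, 'tool_from_camera': array([[ 9.57161792e-04, -9.63375063e-01, -2.68155872e-01,
         6.79778767e-02],
       [ 9.99999539e-01,  8.99971991e-04,  3.36187964e-04,
        -5.11371787e-04],
       [-8.25423269e-05, -2.68156070e-01,  9.63375480e-01,
        -1.42830101e-01],
       [ 0.00000000e+00,  0.00000000e+00,  0.00000000e+00,
         1.00000000e+00]])}
```

View pics/top0.png

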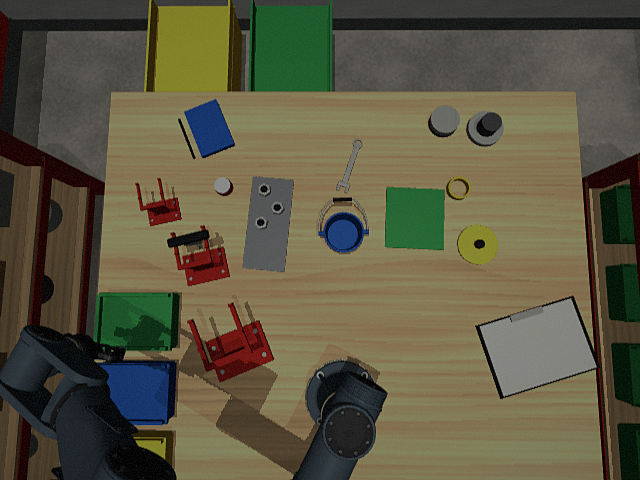

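View pics/side0.png

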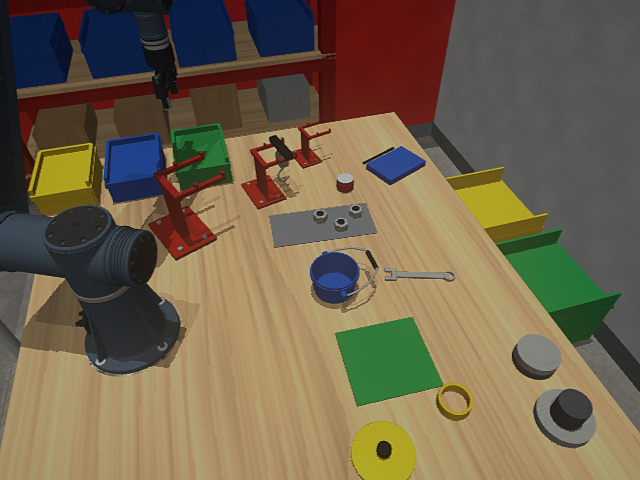

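Candidates (top view):
- **Brackets:** (158,200) is small, (202,262) carries the scale, and (230,345) is large. I choose (202,262) and will check its size.
- **Lid:** the yellow disc with a knob at (478,244). Its look-alikes are the grey discs at (444,121) and (486,127) and the ring at (458,188), which is the tape.
- **Nuts:** (264,189), (278,208) and (261,223).
- **Pail:** (345,232), with its bail folded towards +x.

Next I measure these.

```bash
cat > h.py <<'E'
from station import manip
import cv2,numpy as np
from scipy.spatial.transform import Rotation as R
def cam(n,s=None):
    c=manip.get_calibration(n); f=240/np.tan(np.radians(c["fov_y"]/2))
    if n=="wrist":
        s=s or manip.sense(); T=np.eye(4);T[:3,:3]=R.from_quat(s["tool_rot"]).as_matrix();T[:3,3]=s["tcp_pos"];E=T@c["tool_from_camera"]
    else:E=c["extrinsics"]
    return f,c["cx"],c["cy"],E
def ray(C,p):
    f,cx,cy,E=C;d=E[:3,:3]@np.array([(p[0]-cx)/f,(p[1]-cy)/f,1]);return E[:3,3],d/np.linalg.norm(d)
def at(C,p,z):
    o,d=ray(C,p);return o+d*(z-o[2])/d[2]
def tri(C1,p1,C2,p2):
    A=0;b=0
    for C,p in((C1,p1),(C2,p2)):
        o,d=ray(C,p);M=np.eye(3)-np.outer(d,d);A=A+M;b=b+M@o
    return np.linalg.solve(A,b)
def proj(C,P):
    f,cx,cy,E=C;q=E[:3,:3].T@(np.asarray(P)-E[:3,3]);return np.array([cx+f*q[0]/q[2],cy+f*q[1]/q[2]])
def snap(n,name=None):
    s=manip.sense();im=manip.snapshot(n)[:,:,::-1].copy()
    if name:cv2.imwrite(f"pics/{name}.png",im)
    return im,cam(n,s)
def go(P,ang=None):
    "tool shift mm and turn for TCP to world P, tool y axis along world angle ang(deg, mod 180)"
    s=manip.sense();M=R.from_quat(s["tool_rot"]).as_matrix();d=M.T@(np.asarray(P)-s["tcp_pos"])*1000
    t=0
    cur=np.degrees(np.arctan2(M[1,1],M[0,1]))
    if ang is not None:t=(cur-ang+90)%180-90
    return d.round(1),"turn",round(t,1),"cur",round(cur,1),"q6",round(np.degrees(s["q"][5]),1)
E
python3 - <<'E'
from h import *
T=cam("top");S=cam("side")
snap("top");snap("side")
zs=dict(nut1=.014,pad=.003,pail=0,bail_grip=.07,lid=.006,scale=.14,hook=.02,bracket=0,bracket_seat=.14,mat=0,tape=0,tin=0,spanner=0)
for k in zs:
    r={}
    for n,C in(("top",T),("side",S)):
        r[n]=[(round(d["p"],2),np.round(d["position"],0).tolist(),at(C,d["position"],zs[k]).round(3)[:2].tolist()) for d in manip.mark_of(n,k)[:4 if k in("bracket","nut1","bracket_seat") else 2]]
    print(k,r)
E
```

```text
nut1 {'top': [(0.69, [265.0, 222.0], [0.517, 0.238]), (0.67, [264.0, 189.0], [0.622, 0.242]), (0.54, [278.0, 209.0], [0.558, 0.197])], 'side': [(0.5, [351.0, 214.0], [0.605, 0.228]), (0.43, [320.0, 219.0], [0.513, 0.233])]}
pad {'top': [(0.76, [267.0, 223.0], [0.517, 0.232])], 'side': [(0.58, [322.0, 221.0], [0.52, 0.236])]}
pail {'top': [(0.64, [343.0, 235.0], [0.482, -0.005])], 'side': [(0.69, [337.0, 288.0], [0.489, -0.008])]}
bail_grip {'top': [(0.74, [343.0, 202.0], [0.569, -0.001])], 'side': [(0.73, [370.0, 259.0], [0.575, 0.002]), (0.46, [286.0, 184.0], [0.444, 0.345])]}
lid {'top': [(0.94, [473.0, 245.0], [0.45, -0.399])], 'side': [(0.88, [380.0, 457.0], [0.446, -0.42]), (0.48, [281.0, 149.0], [0.484, 0.614])]}
scale {'top': [(0.77, [188.0, 240.0], [0.448, 0.434])], 'side': [(0.77, [279.0, 148.0], [0.447, 0.426])]}
hook {'top': [], 'side': [(0.58, [280.0, 182.0], [0.44, 0.422])]}
bracket {'top': [(0.82, [227.0, 322.0], [0.213, 0.347]), (0.71, [161.0, 195.0], [0.605, 0.567]), (0.61, [201.0, 245.0], [0.448, 0.436])], 'side': [(0.92, [317.0, 153.0], [0.596, 0.568]), (0.76, [285.
[... 182 characters left out ...]
0, 245.0], [0.436, -0.359])], 'side': [(0.93, [318.0, 122.0], [0.592, 0.532]), (0.82, [278.0, 148.0], [0.442, 0.427]), (0.7, [196.0, 166.0], [0.207, 0.409]), (0.59, [286.0, 186.0], [0.427, 0.25])]}
mat {'top': [(0.9, [415.0, 220.0], [0.529, -0.227])], 'side': [(0.75, [388.0, 358.0], [0.54, -0.227])]}
tape {'top': [(0.53, [458.0, 188.0], [0.629, -0.363])], 'side': [(0.79, [454.0, 406.0], [0.626, -0.366])]}
tin {'top': [(0.68, [226.0, 186.0], [0.635, 0.364]), (0.68, [460.0, 188.0], [0.63, -0.368])], 'side': [(0.8, [343.0, 188.0], [0.625, 0.364]), (0.69, [282.0, 185.0], [0.448, 0.432])]}
spanner {'top': [(0.61, [350.0, 161.0], [0.716, -0.025])], 'side': [(0.85, [415.0, 274.0], [0.694, -0.02])]}
```

Call:
step_arm(targets="0 0 0 0")

```text
t: 1.65
tcp_pos: [0.1738, 0.6003, 0.2313]
tool_rot: [0.14, 0.99, -0.0, 0.0]
force: [-0.1, -0.1, -0.1]
finger_gap: 0.999
gripper_force: 0.0
```

Call:
step_arm(targets="-490 -254 30 0;-490 -254 30 0;-490 -254 30 0;-490 -254 30 0;-490 -254 30 0;-490 -254 30 0;-490 -254 30 0;-490 -254 30 0;-490 -254 30 0;-490 -254 30 0;-490 -254 30 0;-490 -254 30 0")

```text
t: 2.85
tcp_pos: [0.5792, 0.2154, 0.2012]
tool_rot: [0.144, 0.99, -0.0, 0.002]
force: [-0.6, -0.5, 0.1]
finger_gap: 1.001
gripper_force: 0.0
```

```bash
python3 - <<'E'
from h import *
s=manip.sense();print(s["t"],s["tcp_pos"],s["tool_rot"],np.abs(s["qd"]).max())
im,C=snap("wrist","w1")
for d in manip.masks_of("wrist","nut1"):
    m=d["pixels"].astype(np.uint8);r=cv2.minAreaRect(cv2.findNonZero(m));print(round(d["p"],2),d["position"],m.sum(),at(C,d["position"],.024).round(4))
for d in manip.mark_of("wrist","nut1"):print(round(d["p"],2),d["position"],at(C,d["position"],.003).round(4))
E
```

```text
2.85 [0.57919087 0.2154249  0.20120243] [ 1.43535418e-01  9.89642309e-01 -2.50732827e-04  2.37089000e-03] 0.059837912312082214
0.68 [366.4, 241.7] 1798 [0.6176 0.2393 0.024 ]
0.67 [344.7, 114.4] 2151 [0.5177 0.2492 0.024 ]
0.64 [297.2, 192.3] 1879 [0.5634 0.198  0.024 ]
0.73 [300.5, 189.0] [0.5649 0.1991 0.003 ]
0.62 [366.5, 238.9] [0.622  0.2404 0.003 ]
0.58 [343.7, 113.7] [0.5173 0.2496 0.003 ]
```

View pics/w1.png

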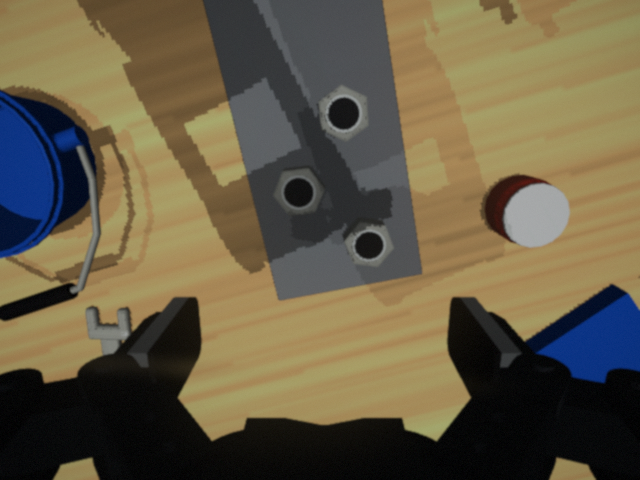

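The wrist view shows three nuts at (343,112), (299,189) and (368,243). The red and white tin is at (527,210) and the pail at the left. Next I fit the hexagons.

```bash
cat >> h.py <<'E'
def hexfit(im,C,mask,z=.024):
    "centre by the dark hole, flat normal angle mod 60 from mask"
    x,y,w,h=cv2.boundingRect(cv2.findNonZero(mask.astype(np.uint8)))
    best=None;g=cv2.cvtColor(im,cv2.COLOR_BGR2GRAY)
    fl=cv2.morphologyEx(mask.astype(np.uint8),cv2.MORPH_CLOSE,np.ones((25,25)))
    cc,_=cv2.findContours(fl,cv2.RETR_EXTERNAL,cv2.CHAIN_APPROX_NONE);c=max(cc,key=cv2.contourArea)[:,0]
    P=np.array([at(C,p,z)[:2] for p in cv2.convexHull(c)[:,0]])
    d=((g<40)&(fl>0)).astype(np.uint8);n,l,st,ce=cv2.connectedComponentsWithStats(d)
    k=1+np.argmax(st[1:,4]) if n>1 else 0
    hole=at(C,ce[k],z)[:2]
    w=[]
    for a in range(0,60,1):
        w.append(np.mean([np.ptp(P@[np.cos(t),np.sin(t)]) for t in np.radians([a,a+60,a+120])]))
    w=np.array(w);f=np.fft.fft(w)[1];a=(-np.angle(f)*60/(2*np.pi)+30)%60
    return hole.round(4),P.mean(0).round(4),round(a,1),int(np.argmin(w)),round(w.min()*1000,1),round(w.max()*1000,1),st[k,4]
E
python3 - <<'E'
from h import *
im,C=snap("wrist")
for d in manip.masks_of("wrist","nut1"): print(round(d["p"],2),d["position"],hexfit(im,C,d["pixels"]))
im=cv2.resize(im[60:280,250:410],None,fx=3,fy=3);cv2.imwrite("pics/w1c.png",im[:600])
print(go([.565,.199,.004]))
E
```

```text
0.97 [365.8, 251.9] (array([0.6208, 0.2404]), array([0.6157, 0.2391]), np.float64(35.3), 37, np.float64(39.1), np.float64(42.8), np.int32(503))
0.85 [296.4, 200.5] (array([0.5635, 0.1988]), array([0.561 , 0.2007]), np.float64(50.7), 51, np.float64(36.7), np.float64(40.5), np.int32(592))
0.82 [341.0, 125.4] (array([0.5165, 0.2485]), array([0.5151, 0.2497]), np.float64(19.2), 18, np.float64(36.0), np.float64(39.4), np.int32(656))
(array([  0.9, -23.3, 197.3]), 'turn', 0, 'cur', np.float64(73.9), 'q6', np.float64(-63.3))
```

View pics/w1c.png

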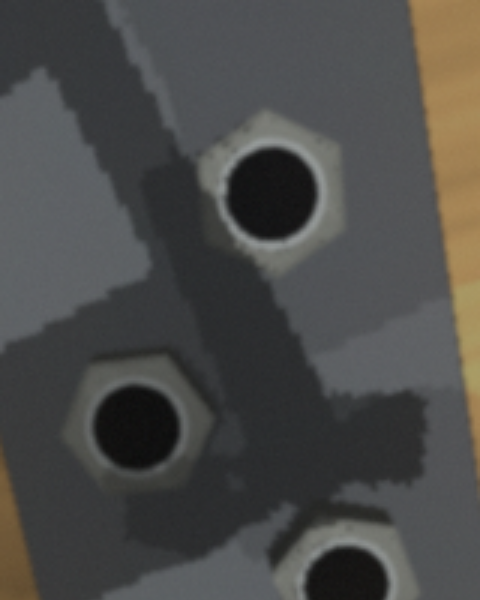

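Call:
step_arm(targets="50 9 40 -3;61 11.5 80 -3;61 11.5 120 -3;61 11.5 150 -3;61 11.5 170 -3;61 11.5 185 -3;61 11.5 197 -3;61 11.5 197 -3;61 11.5 197 -3", gripper=0.3, squeeze=40)

```text
t: 4.0
tcp_pos: [0.5187, 0.2485, 0.0049]
tool_rot: [0.114, 0.993, 0.0, 0.0]
force: [-0.6, -0.6, -0.2]
finger_gap: 0.699
gripper_force: 0.0
```

Call:
step_arm(targets="0 0 0 0;0 0 0 0;0 0 0 0;0 0 0 0;0 0 0 0;0 0 0 0;0 0 -40 0;0 0 -80 0;0 0 -120 0;0 0 -140 0", gripper=1)

```text
t: 5.0
tcp_pos: [0.5199, 0.2484, 0.1479]
tool_rot: [0.114, 0.993, 0.001, 0.003]
force: [0.6, 1.2, -0.7]
finger_gap: 0.41
gripper_force: 40.4
```

```bash
python3 - <<'E'
from h import *
print(go([.482,-.005+.015,.12]));s=manip.sense();print(s["tcp_pos"],s["finger_gap"],s["gripper_force"],s["force"])
im,C=snap("wrist","w2")
snap("top");T=cam("top")
for d in manip.masks_of("top","pail")[:2]:
    x,y,w,h=cv2.boundingRect(cv2.findNonZero(d["pixels"].astype(np.uint8)));print(d["p"],x,y,w,h)
E
```

```text
(array([ -17.2, -240.9,   27.4]), 'turn', 0, 'cur', np.float64(76.9), 'q6', np.float64(-62.4))
[0.51991865 0.24841904 0.14786666] 0.4098021259482748 40.394157618284225 [ 0.56219455  1.1829087  -0.68627424]
0.89 318 197 51 55
```

Call:
step_arm(targets="-4 -50 -22 0;-8 -100 -22 0;-12 -150 -22 0;-17 -200 -22 0;-21 -250 -22 0;-21 -250 -22 0;-21 -250 -22 0")

```text
t: 5.85
tcp_pos: [0.4808, -0.0014, 0.1649]
tool_rot: [0.117, 0.993, 0.0, -0.002]
force: [0.1, 0.1, -1.4]
finger_gap: 0.409
gripper_force: 40.6
```

```bash
cat >> h.py <<'E'
def blue(im,C,z=.07):
    hs=cv2.cvtColor(im,cv2.COLOR_BGR2HSV);m=cv2.inRange(hs,(105,120,30),(128,255,255))
    n,l,st,ce=cv2.connectedComponentsWithStats(m)
    return m,l,st,ce
E
python3 - <<'E'
from h import *
im,C=snap("wrist","w3");s=manip.sense();print(s["tcp_pos"])
for q in("pail","bail_grip"):
    for d in manip.mark_of("wrist",q)[:2]:print(q,round(d["p"],2),d["position"],at(C,d["position"],0 if q=="pail" else .07).round(4))
snap("top");snap("side")
T=cam("top");S=cam("side")
for q in("bail_grip","pail"):
    a=manip.mark_of("top",q);b=manip.mark_of("side",q)
    if a and b:print(q,tri(T,a[0]["position"],S,b[0]["position"]).round(4))
E
```

```text
[ 4.81034930e-01 -1.39658854e-04  1.65068050e-01]
pail 0.7 [323.3, 210.7] [ 0.4809 -0.0022  0.    ]
bail_grip 0.85 [364.2, 372.6] [0.5775 0.0024 0.07  ]
```

View pics/w3.png

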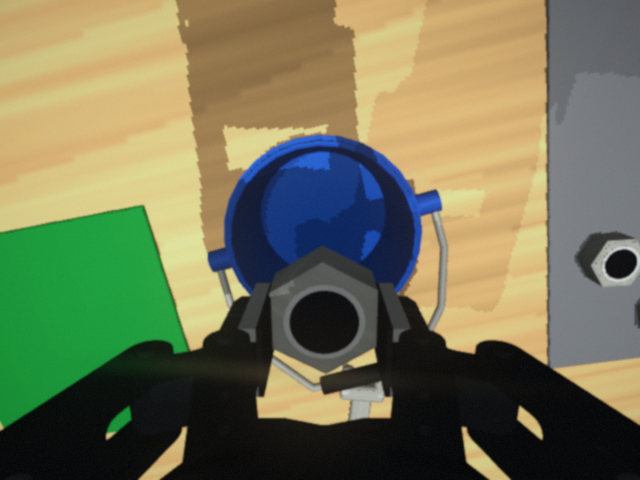

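Pail rim centre is about (323,232), with ears at (430,202) and (218,259). The held nut is in front.

```bash
python3 - <<'E'
from h import *
C=cam("wrist")
a=at(C,(430,202),.052);b=at(C,(218,259),.052);print(a,b,(a+b)/2,np.degrees(np.arctan2(*(a-b)[[1,0]])),np.linalg.norm(a-b))
l=at(C,(225,230),.07);r=at(C,(422,236),.07);t=at(C,(323,136),.07);print((l+r)/2,np.linalg.norm(l-r),t)
im=cv2.imread("pics/w3.png");m,L,st,ce=blue(im,C)
k=1+np.argmax(st[1:,4]);c,_=cv2.findContours((L==k).astype(np.uint8),0,1)
c=max(c,key=cv2.contourArea)[:,0]
P=np.array([at(C,p,.07)[:2] for p in c if p[1]<190 or (p[1]<290 and (p[0]<250 and not 205<p[0]<232 ))])
x=np.linalg.lstsq(np.c_[2*P,np.ones(len(P))],(P**2).sum(1),rcond=None)[0];print(x[:2],np.sqrt(x[2]+x[0]**2+x[1]**2))
s=manip.sense()
print(go([x[0],x[1],.04]))
E
```

```text
[0.48128382 0.06911092 0.052     ] [ 0.48767503 -0.07192427  0.052     ] [ 0.48447942 -0.00140667  0.052     ] 92.59466380475574 0.14117993741219806
[0.48107812 0.0005162  0.07      ] 0.11773999938715031 [0.42591926 0.01283764 0.07      ]
[ 0.48246253 -0.00073352] 0.05826323640531505
(array([ -0.8,  -1.5, 126.3]), 'turn', 0, 'cur', np.float64(77.0), 'q6', np.float64(-90.2))
```

Call:
step_arm(targets="10 -3 30 0;10 -3 65 0;10 -3 95 0;10 -3 115 0;10 -3 135 0;10 -3 135 0;10 -3 135 0")

```text
t: 7.0
tcp_pos: [0.4717, -0.0005, 0.0313]
tool_rot: [0.114, 0.993, 0.0, -0.0]
force: [-0.1, 0.5, -1.0]
finger_gap: 0.414
gripper_force: 40.5
```

Call:
step_arm(targets="0 0 0 0;0 0 0 0;0 0 0 0;0 0 0 0;0 0 -40 0;0 0 -80 0;0 0 -120 0;0 0 -150 0;0 0 -150 0", gripper=0.5)

```text
t: 7.9
tcp_pos: [0.4743, -0.0013, 0.1855]
tool_rot: [0.114, 0.993, -0.001, 0.005]
force: [0.8, 0.2, -0.9]
finger_gap: 0.501
gripper_force: 0.0
```

Call:
step_arm(targets="-12 50 0 -8;-24 100 0 -16;-36 150 0 -24;-45 200 0 -32;-45 217 0 -32;-45 217 0 -32;-45 217 0 -32", gripper=0.3)

```text
t: 8.6
tcp_pos: [0.5635, 0.2002, 0.1801]
tool_rot: [-0.164, 0.986, -0.0, -0.001]
force: [-0.2, -0.5, -0.0]
finger_gap: 0.699
gripper_force: 0.0
```

```bash
cat >> h.py <<'E'
def nuts():
    im,C=snap("wrist")
    for d in manip.masks_of("wrist","nut1"):
        if d["p"]>.4:
            try:print(round(d["p"],2),d["position"],hexfit(im,C,d["pixels"]))
            except Exception as e:print(e)
    return im
E
python3 - <<'E'
from h import *
cv2.imwrite("pics/w4.png",nuts());print(manip.sense()["tcp_pos"],go([.5635,.199,.004],109))
E
```

```text
0.94 [323.9, 210.6] (array([0.5635, 0.199 ]), array([0.5597, 0.197 ]), np.float64(50.2), 51, np.float64(37.7), np.float64(41.6), np.int32(675))
0.79 [349.6, 294.4] (array([0.6208, 0.2404]), array([0.6162, 0.2381]), np.float64(35.8), 36, np.float64(39.5), np.float64(42.7), np.int32(524))
0.72 [85.8, 8.1] (array([0.4833, 0.0168]), array([0.486 , 0.0092]), np.float64(19.1), 19, np.float64(25.1), np.float64(27.6), np.int32(355))
[0.56367983 0.19910064 0.1805692 ] (array([ -0.2,  -0. , 176.6]), 'turn', np.float64(-0.2), 'cur', np.float64(108.8), 'q6', np.float64(-100.0))
```

Call:
step_arm(targets="0 0 40 0;0 0 80 0;0 0 120 0;0 0 145 0;0 0 165 0;0 0 176 0;0 0 176 0;0 0 176 0")

```text
t: 9.5
tcp_pos: [0.5653, 0.1997, 0.006]
tool_rot: [-0.163, 0.987, -0.0, 0.0]
force: [0.3, -0.5, 1.3]
finger_gap: 0.705
gripper_force: 0.0
```

Call:
step_arm(targets="0 0 0 0;0 0 0 0;0 0 0 0;0 0 0 0;0 0 0 0;0 0 -40 0;0 0 -80 0;0 0 -120 0;0 0 -150 0;0 0 -150 0", gripper=1)

```text
t: 10.5
tcp_pos: [0.5679, 0.2011, 0.1604]
tool_rot: [-0.164, 0.986, -0.0, 0.005]
force: [-0.3, 0.2, -1.2]
finger_gap: 0.413
gripper_force: 40.5
```

Call:
step_arm(targets="30 -38 0 4;60 -77 0 8;90 -115 0 12;120 -150 0 16;130 -167 0 16;130 -167 0 16;130 -167 40 16;130 -167 80 16;130 -167 105 16;130 -167 120 16;130 -167 120 16")

```text
t: 11.6
tcp_pos: [0.4939, 0.0016, 0.0327]
tool_rot: [-0.025, 1.0, 0.001, -0.003]
force: [-0.1, -0.4, -0.7]
finger_gap: 0.41
gripper_force: 40.4
```

```bash
python3 - <<'E'
from h import *
s=manip.sense();print(s["tcp_pos"],s["finger_gap"],s["force"],go([.495,-.001,.03]))
E
```

```text
[0.49390534 0.00159653 0.03272243] 0.4100487619380156 [-0.14055213 -0.35381367 -0.7089334 ] (array([-1. , -2.7,  2.7]), 'turn', 0, 'cur', np.float64(92.9), 'q6', np.float64(-105.7))
```

Call:
step_arm(targets="0 0 0 0;0 0 0 0;0 0 0 0;0 0 0 0;0 0 -40 0;0 0 -80 0;0 0 -120 0;0 0 -150 0;0 0 -150 0", gripper=0.5)

```text
t: 12.5
tcp_pos: [0.4987, -0.0003, 0.19]
tool_rot: [-0.025, 1.0, -0.001, 0.005]
force: [0.6, 0.0, -0.5]
finger_gap: 0.498
gripper_force: 0.0
```

Call:
step_arm(targets="-25 43 0 0;-50 85 0 0;-75 128 0 0;-100 170 0 0;-125 212 0 0;-139 233 0 -2;-139 233 0 -2;-139 233 0 -2", gripper=0.3)

```text
t: 13.3
tcp_pos: [0.6218, 0.2399, 0.184]
tool_rot: [-0.043, 0.999, -0.0, -0.001]
force: [-0.4, -0.5, 0.4]
finger_gap: 0.702
gripper_force: 0.0
```

```bash
python3 - <<'E'
from h import *
nuts();print(manip.sense()["tcp_pos"],go([.621,.2405,.004],95.5))
E
```

```text
0.73 [324.4, 209.0] (array([0.6207, 0.2406]), array([0.6198, 0.2407]), np.float64(35.7), 36, np.float64(37.1), np.float64(40.8), np.int32(674))
[0.62175515 0.23865435 0.184539  ] (array([  0.2,   2. , 180.5]), 'turn', np.float64(-0.7), 'cur', np.float64(94.8), 'q6', np.float64(-83.4))
```

Call:
step_arm(targets="0 1 40 0;0 1 80 0;0 1 120 0;0 1 145 0;0 1 165 0;0 1 179.5 0;0 1 179.5 0;0 1 179.5 0")

```text
t: 14.2
tcp_pos: [0.6232, 0.2403, 0.0064]
tool_rot: [-0.042, 0.999, 0.0, 0.0]
force: [0.5, -1.2, 0.5]
finger_gap: 0.699
gripper_force: 0.0
```

Call:
step_arm(targets="0 0 0 0;0 0 0 0;0 0 0 0;0 0 0 0;0 0 0 0;0 0 -40 0;0 0 -80 0;0 0 -120 0;0 0 -150 0;0 0 -150 0", gripper=1)

```text
t: 15.2
tcp_pos: [0.626, 0.2418, 0.1615]
tool_rot: [-0.043, 0.999, 0.001, 0.005]
force: [-0.3, 0.6, -0.7]
finger_gap: 0.408
gripper_force: 40.9
```

Call:
step_arm(targets="28 -41 0 0;57 -82 0 0;85 -123 0 0;113 -164 0 0;142 -205 0 0;158 -228 0 0;158 -228 30 0;158 -228 70 0;158 -228 95 0;158 -228 105 0;158 -228 105 0")

```text
t: 16.3
tcp_pos: [0.4833, 0.0007, 0.0493]
tool_rot: [-0.042, 0.999, 0.001, -0.002]
force: [0.3, -0.4, -0.9]
finger_gap: 0.409
gripper_force: 40.8
```

Call:
step_arm(targets="0 0 0 0;0 0 0 0;0 0 0 0;0 0 0 0;0 0 -40 0;0 0 -80 0;0 0 -120 0;0 0 -120 0;0 0 -120 0", gripper=0.5)

```text
t: 17.2
tcp_pos: [0.4851, 0.0003, 0.172]
tool_rot: [-0.042, 0.999, -0.0, 0.001]
force: [-0.5, -0.2, -0.4]
finger_gap: 0.499
gripper_force: 0.0
```

```bash
python3 - <<'E'
from h import *
s=manip.sense();print(s["tcp_pos"],s["finger_gap"])
im,C=snap("wrist","w5")
for d in manip.mark_of("wrist","pail")[:1]:print(at(C,d["position"],0).round(4))
for d in manip.mark_of("wrist","bail_grip")[:1]:print(at(C,d["position"],.07).round(4))
imt,T=snap("top","t5")
for d in manip.mark_of("top","lid")[:2]:print("lid",d["p"],at(T,d["position"],.006).round(4))
for d in manip.recognise("top","nut1"):print(d,at(T,d["position"],.02).round(3))
x=cv2.resize(im[80:380,130:530],None,fx=1,fy=1);y=imt[150:280,220:520]
cv2.imwrite("pics/m5.png",np.vstack([x,cv2.resize(y,(400,173))]))
E
```

```text
[4.85116826e-01 3.19147825e-04 1.72021856e-01] 0.49947448175430714
[0.5792 0.0017 0.07  ]
lid 0.91 [ 0.4455 -0.4144  0.006 ]
lid 0.24 [0.6232 0.3624 0.006 ]
```

View pics/m5.png

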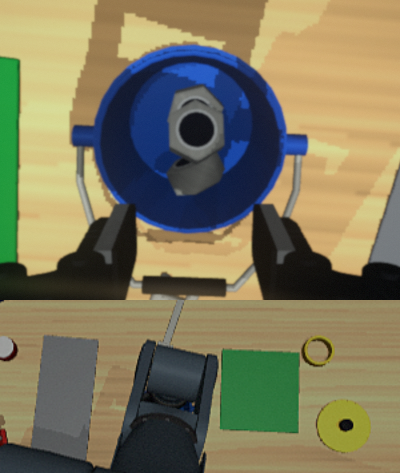

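The pail holds all three nuts, the third lying on top at crop (197,125), well below the rim. The lid is still on the bench, so I go to it.

Call:
step_arm(targets="8 -45 -10 0;16 -90 -20 0;24 -135 -30 0;32 -180 -30 0;40 -225 -30 0;48 -270 -30 0;56 -315 -30 0;64 -360 -30 0;72 -405 -30 0;72 -405 -30 0;72 -405 -30 0", gripper=0.2)

```text
t: 18.6
tcp_pos: [0.4464, -0.4098, 0.1993]
tool_rot: [-0.041, 0.999, 0.001, -0.001]
force: [-0.3, -0.2, -0.1]
finger_gap: 0.799
gripper_force: 0.0
```

```bash
python3 - <<'E'
from h import *
s=manip.sense();print(s["tcp_pos"],s["tool_rot"])
im,C=snap("wrist","w6")
hs=cv2.cvtColor(im,cv2.COLOR_BGR2HSV);m=cv2.inRange(hs,(22,130,60),(34,255,255))
n,l,st,ce=cv2.connectedComponentsWithStats(m);k=1+np.argmax(st[1:,4]);print(st[k],ce[k])
c,_=cv2.findContours((l==k).astype(np.uint8),0,1);c=max(c,key=cv2.contourArea)
P=np.array([at(C,p,.0085)[:2] for p in cv2.convexHull(c)[:,0]]);x=np.linalg.lstsq(np.c_[2*P,np.ones(len(P))],(P**2).sum(1),rcond=None)[0];print(x[:2],np.sqrt(x[2]+x[0]**2+x[1]**2))
for d in manip.mark_of("wrist","lid")[:2]:print("lid",d["p"],d["position"],at(C,d["position"],.006).round(4))
b=(cv2.cvtColor(im,cv2.COLOR_BGR2GRAY)<45)
x0,y0,w,h=st[k][:4];sub=np.zeros_like(m);sub[y0:y0+h,x0:x0+w]=b[y0:y0+h,x0:x0+w];n,l,s2,c2=cv2.connectedComponentsWithStats(sub)
for i in range(1,n):
    if s2[i,4]>300:print(s2[i],c2[i],at(C,c2[i],.03).round(4))
print(go([x[0],x[1],.014]))
E
```

```text
[ 0.44635391 -0.40984668  0.19930722] [-4.11774601e-02  9.99150851e-01  1.24014865e-03 -6.74626176e-04]
[  243   135   150   147 16058] [317.81971603 207.32258065]
[ 0.45358875 -0.41413766] 0.0612318553049632
lid 0.96 [320.4, 213.5] [ 0.4558 -0.4119  0.006 ]
[ 300  198   36   37 1026] [317.55750487 216.05068226] [ 0.4524 -0.4142  0.03  ]
(array([ -6.5,  -7.5, 185.7]), 'turn', 0, 'cur', np.float64(94.9), 'q6', np.float64(-147.9))
```

View pics/w6.png

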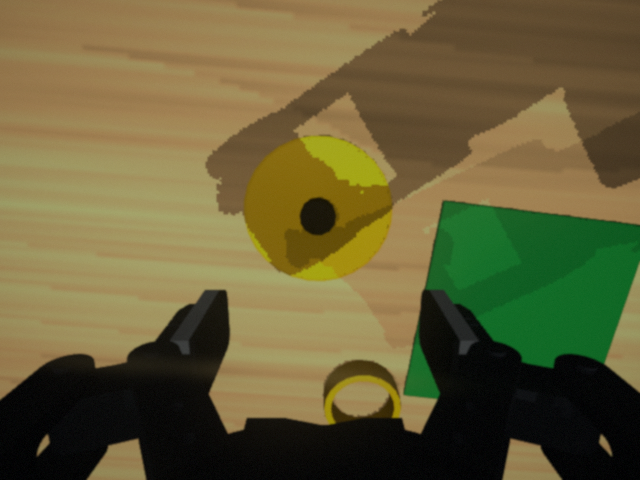

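The lid is alone at pixel (318,210), with its knob at (318,216). The tape at (362,400) is well clear.

Call:
step_arm(targets="-6.5 -7.5 40 0;-6.5 -7.5 80 0;-6.5 -7.5 120 0;-6.5 -7.5 150 0;-6.5 -7.5 172 0;-6.5 -7.5 182 0;-6.5 -7.5 186 0;-6.5 -7.5 186 0;-6.5 -7.5 186 0")

```text
t: 19.6
tcp_pos: [0.4551, -0.4167, 0.0161]
tool_rot: [-0.043, 0.999, -0.001, 0.001]
force: [-0.2, 0.2, 0.1]
finger_gap: 0.804
gripper_force: 0.0
```

Call:
step_arm(targets="0 0 0 0;0 0 0 0;0 0 0 0;0 0 0 0;0 0 0 0;0 0 0 0;0 0 -20 0;0 0 -60 0;0 0 -100 0;0 0 -140 0;0 0 -150 0;0 0 -150 0", gripper=1)

```text
t: 20.8
tcp_pos: [0.455, -0.4172, 0.1668]
tool_rot: [-0.042, 0.999, -0.002, 0.001]
force: [0.8, 0.1, -0.9]
finger_gap: 0.308
gripper_force: 39.5
```

```bash
python3 - <<'E'
from h import *
s=manip.sense();print(s["tcp_pos"],s["finger_gap"],s["force"],go([.483,-.001,.13],94.9))
im,C=snap("wrist","w7")
hs=cv2.cvtColor(im,cv2.COLOR_BGR2HSV);m=cv2.inRange(hs,(22,130,60),(34,255,255));m[330:]=0
n,l,st,ce=cv2.connectedComponentsWithStats(m);k=1+np.argmax(st[1:,4]);print(st[k],ce[k])
E
```

```text
[ 0.45501339 -0.4171808   0.16677524] 0.3084728387785948 [ 0.76791939  0.14276143 -0.88945985] (array([-63. , 412.5,  35.4]), 'turn', np.float64(-0.0), 'cur', np.float64(94.9), 'q6', np.float64(-147.7))
[  167   135   315   195 43805] [324.12309097 233.43406004]
```

Call:
step_arm(targets="-7 45 0 0;-14 90 0 0;-21 135 0 0;-28 180 0 0;-35 225 0 0;-42 270 0 0;-50 315 0 0;-57 360 0 0;-64 400 0 0;-64 412 20 0;-64 412 36 0;-64 412 36 0")

```text
t: 22.05
tcp_pos: [0.48, 0.0011, 0.1254]
tool_rot: [-0.043, 0.999, 0.001, -0.004]
force: [-0.5, 0.5, -1.2]
finger_gap: 0.311
gripper_force: 39.6
```

```bash
python3 - <<'E'
from h import *
import time
s=manip.sense();print(s["tcp_pos"],s["finger_gap"])
im,C=snap("wrist","w8")
print(go([.4845,-.001,.0785],94.9))
hs=cv2.cvtColor(im,cv2.COLOR_BGR2HSV);m=cv2.inRange(hs,(22,130,60),(34,255,255));m[330:]=0
c,_=cv2.findContours(m,0,1);c=max(c,key=cv2.contourArea)
z=s["tcp_pos"][2]-.0045
P=np.array([at(C,p,z)[:2] for p in cv2.convexHull(c)[:,0] if p[1]<250]);x=np.linalg.lstsq(np.c_[2*P,np.ones(len(P))],(P**2).sum(1),rcond=None)[0];print("lid",x[:2],np.sqrt(x[2]+x[0]**2+x[1]**2))
snap("side","s8")
for n in("wrist","side"):
    C=cam(n)
    for d in manip.mark_of(n,"pail")[:1]:print(n,d["p"],at(C,d["position"],0).round(4))
im=cv2.imread("pics/s8.png");cv2.imwrite("pics/s8c.png",np.vstack([cv2.resize(im[180:340,250:450],(600,480))]))
E
```

```text
[0.47998463 0.00113072 0.1253849 ] 0.3113367090857017
(array([-3.5, -1.8, 48. ]), 'turn', np.float64(-0.0), 'cur', np.float64(94.9), 'q6', np.float64(-108.2))
lid [0.47833345 0.00060994] 0.06038978674510042
side 0.81 [0.4848 0.0013 0.    ]
```

View pics/w8.png

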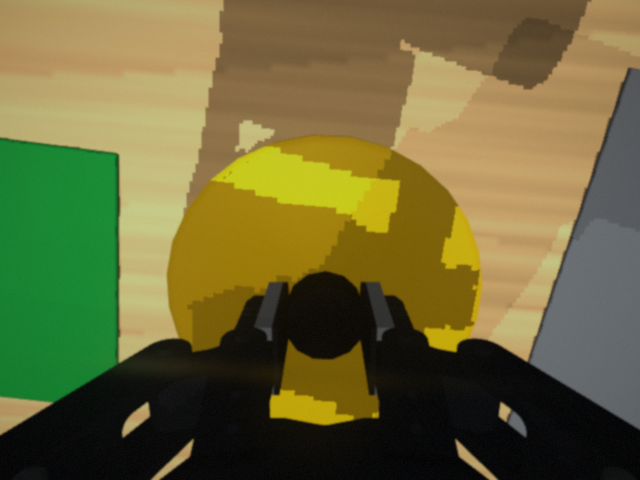

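Call:
step_arm(targets="-3 -1.5 10 0;-3 -1.5 20 0;-3 -1.5 30 0;-3 -1.5 35 0;-3 -1.5 35 0;-3 -1.5 35 0;-3 -1.5 35 0")

```text
t: 22.95
tcp_pos: [0.4866, -0.0015, 0.094]
tool_rot: [-0.042, 0.999, -0.0, 0.0]
force: [-0.3, 0.7, -0.5]
finger_gap: 0.303
gripper_force: 39.6
```

```bash
python3 - <<'E'
from h import *
s=manip.sense();print(s["tcp_pos"],s["force"],s["tool_rot"]);print(go([.4845,-.0005,.0785]))
E
```

```text
[ 0.48657109 -0.00153754  0.09402966] [-0.26105488  0.67828512 -0.54626527] [-4.23824639e-02  9.99101419e-01 -7.57251202e-05  2.73592753e-04]
(array([ 2. ,  1.2, 15.5]), 'turn', 0, 'cur', np.float64(94.9), 'q6', np.float64(-108.2))
```

Call:
step_arm(targets="2 1 4 0;2 1 8 0;2 1 11 0;2 1 13 0;2 1 14 0;2 1 15 0;2 1 15 0;2 1 15 0")

```text
t: 23.75
tcp_pos: [0.4842, -0.0007, 0.08]
tool_rot: [-0.042, 0.999, -0.0, 0.0]
force: [-2.7, 0.3, 10.9]
finger_gap: 0.309
gripper_force: 40.8
```

Call:
step_arm(targets="0 0 0 0;0 0 0 0;0 0 0 0;0 0 0 0;0 0 -20 0;0 0 -60 0;0 0 -100 0;0 0 -130 0;0 0 -130 0;0 0 -130 0", gripper=0.4)

```text
t: 24.75
tcp_pos: [0.4843, -0.0007, 0.2091]
tool_rot: [-0.042, 0.999, -0.0, 0.001]
force: [-0.6, -0.2, -0.3]
finger_gap: 0.602
gripper_force: 0.0
```

```bash
python3 - <<'E'
from h import *
s=manip.sense();print(s["tcp_pos"],s["force"])
im,C=snap("wrist","w9");im2,S=snap("side","s9")
hs=cv2.cvtColor(im,cv2.COLOR_BGR2HSV);m=cv2.inRange(hs,(22,130,60),(34,255,255));m[330:]=0
c,_=cv2.findContours(m,0,1);c=max(c,key=cv2.contourArea)
for z in(.0725,):
    P=np.array([at(C,p,z)[:2] for p in cv2.convexHull(c)[:,0]]);x=np.linalg.lstsq(np.c_[2*P,np.ones(len(P))],(P**2).sum(1),rcond=None)[0];r=np.hypot(*(P-x[:2]).T);print("lid",x[:2],r.mean(),r.std())
for d in manip.mark_of("wrist","bail_grip")[:1]:print(d["p"],d["position"],at(C,d["position"],.068).round(4))
for d in manip.mark_of("side","bail_grip")[:1]:print(d["p"],at(S,d["position"],.068).round(4))
b=cv2.resize(im2[220:330,280:420],(560,440));a=cv2.resize(im[60:460],(560,350))
cv2.imwrite("pics/m9.png",np.hstack([b,cv2.resize(im[100:420,120:520],(240,192)).copy() if 0 else np.zeros((440,1,3),np.uint8)]))
E
```

```text
[ 0.48429299 -0.00071973  0.20910757] [-0.60929553 -0.17815215 -0.31366078]
lid [ 0.48363846 -0.0010451 ] 0.06122846307224307 0.0003424931019072011
0.55 [316.3, 340.8] [0.5819 0.0014 0.068 ]
0.53 [0.5727 0.0058 0.068 ]
```

View pics/m9.png

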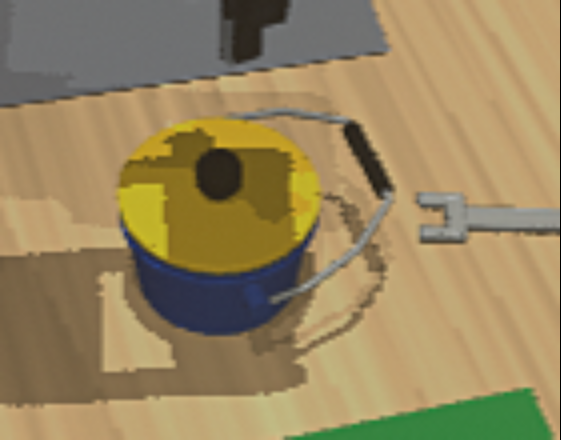

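The lid is seated and level: the fitted circle has a radius of 61.2 mm with 0.3 mm spread. The bail grip shows at crop (368,158). Next I turn the gripper and go over the grip.

Call:
step_arm(targets="-12 0 0 8.4;-24 -1 0 16.8;-36 -2 0 25.2;-48 -2 0 33.6;-60 -3 0 42;-70 -3 0 50.4;-80 -4 0 58.8;-90 -4 0 67.2;-97 -5 0 75.6;-97 -5 0 84;-97 -5 0 92;-97 -5 0 92", gripper=0.72)

```text
t: 26.15
tcp_pos: [0.5807, 0.0026, 0.2072]
tool_rot: [0.689, 0.725, -0.001, -0.001]
force: [0.5, -0.1, 0.1]
finger_gap: 0.278
gripper_force: 0.0
```

```bash
python3 - <<'E'
from h import *
s=manip.sense();print(s["tcp_pos"],s["tool_rot"])
im,C=snap("wrist","w10")
for d in manip.masks_of("wrist","bail_grip")[:1]:
    m=d["pixels"]&(cv2.cvtColor(im,cv2.COLOR_BGR2GRAY)<70);print(d["p"],d["position"],d["pixels"].sum(),m.sum())
for d in manip.mark_of("wrist","bail_grip")[:1]:print(d["p"],d["position"],at(C,d["position"],.0687).round(4))
print(go([.581,.003,.054],2.5))
E
```

```text
[0.5806901  0.00263007 0.20718143] [ 0.6892017   0.72456787 -0.00085337 -0.00130224]
0.77 [315.3, 202.1] 2857 1394
0.89 [321.8, 219.1] [0.5787 0.0012 0.0687]
(array([  0.4,   0.3, 153.9]), 'turn', np.float64(0.5), 'cur', np.float64(3.0), 'q6', np.float64(-13.8))
```

View pics/w10.png

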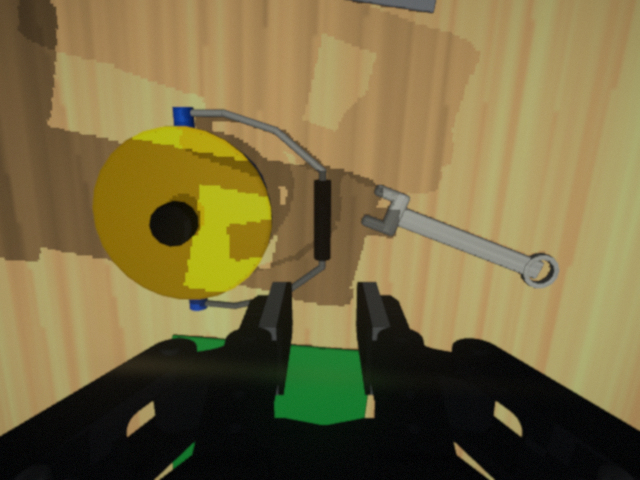

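Grip sleeve is at (322,219), vertical in the picture, aligned with the tool and clear of the lid and spanner.

Call:
step_arm(targets="-0.5 -0.5 45 -0.5;-0.5 -0.5 90 -0.5;-0.5 -0.5 120 -0.5;-0.5 -0.5 140 -0.5;-0.5 -0.5 148 -0.5;-0.5 -0.5 152 -0.5;-0.5 -0.5 152 -0.5;-0.5 -0.5 152 -0.5")

```text
t: 27.1
tcp_pos: [0.5818, 0.0018, 0.058]
tool_rot: [0.686, 0.728, 0.001, 0.001]
force: [0.8, -0.0, -0.2]
finger_gap: 0.281
gripper_force: 0.0
```

Call:
step_arm(targets="0 0 0 0;0 0 0 0;0 0 0 0;0 0 0 0", gripper=1, squeeze=20)

```text
t: 27.5
tcp_pos: [0.5809, 0.0021, 0.0571]
tool_rot: [0.686, 0.727, 0.0, 0.0]
force: [-0.6, 0.8, 0.8]
finger_gap: 0.125
gripper_force: 21.0
```

Call:
step_arm(targets="0 -1 -7 0;0 -3 -13 0;0 -6 -20 0;0 -9 -26 0;0 -12 -32 0;0 -16 -37.5 0;0 -16 -37.5 0;0 -16 -37.5 0")

```text
t: 28.3
tcp_pos: [0.5667, 0.0009, 0.0954]
tool_rot: [0.686, 0.727, 0.001, 0.002]
force: [4.8, 1.5, 2.8]
finger_gap: 0.127
gripper_force: 20.4
```

Call:
step_arm(targets="0 0 0 0;0 0 0 0;0 -10 -5 0;0 -20 -12 0;0 -28 -18 0;0 -35 -24 0;0 -44 -29 0;0 -52 -34 0;0 -61 -37 0;0 -70 -40 0;0 -80 -41 0;0 -85 -41 0", gripper=0.7)

```text
t: 29.5
tcp_pos: [0.4784, -0.0038, 0.1352]
tool_rot: [0.686, 0.727, -0.0, -0.001]
force: [-0.3, -0.0, 0.4]
finger_gap: 0.301
gripper_force: 0.2
```

```bash
python3 - <<'E'
from h import *
s=manip.sense();print(s["tcp_pos"],s["force"],s["finger_gap"])
im2,S=snap("side","s11");imt,T=snap("top")
a=manip.mark_of("side","bail_grip");b=manip.mark_of("top","bail_grip")
print([(d["p"],at(S,d["position"],.15).round(4)) for d in a[:2]],[(d["p"],at(T,d["position"],.15).round(4)) for d in b[:2]])
cv2.imwrite("pics/m11.png",np.hstack([cv2.resize(im2[150:330,260:440],(400,400)),cv2.resize(imt[140:280,270:410],(400,400))]))
E
```

```text
[ 0.47838003 -0.00375463  0.13524098] [-0.29828768 -0.04619756  0.42689379] 0.3013527026378764
[(0.67, array([0.4901, 0.0027, 0.15  ])), (0.55, array([ 0.445 , -0.1208,  0.15  ]))] [(0.57, array([0.4471, 0.4314, 0.15  ]))]
```

View pics/m11.png

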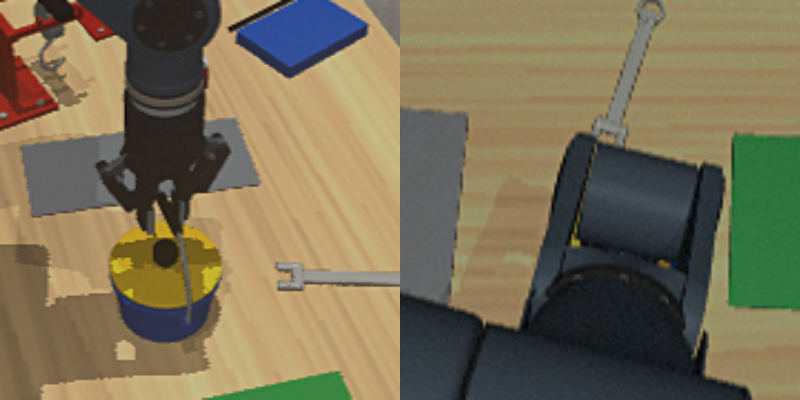

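The side view shows the bail standing near upright between the fingers. I lift away and check it.

Call:
step_arm(targets="0 0 -40 0;0 0 -80 0;0 0 -110 0;0 0 -110 0;0 0 -110 0")

```text
t: 30.2
tcp_pos: [0.4804, -0.0039, 0.2456]
tool_rot: [0.686, 0.728, 0.0, 0.001]
force: [0.2, 0.0, -1.0]
finger_gap: 0.302
gripper_force: 0.0
```

```bash
python3 - <<'E'
from h import *
s=manip.sense();print(s["tcp_pos"],s["tool_rot"])
im,C=snap("wrist","w12");im2,S=snap("side","s12")
a=manip.mark_of("wrist","bail_grip");b=manip.mark_of("side","bail_grip")
print([(d["p"],d["position"],at(C,d["position"],.15).round(4)) for d in a[:2]],[(d["p"],d["position"],at(S,d["position"],.15).round(4)) for d in b[:2]],tri(C,a[0]["position"],S,b[0]["position"]))
for d in manip.mark_of("wrist","lid")[:1]:print("lid",at(C,d["position"],.07))
print(go([.446,.433,.25],16))
cv2.imwrite("pics/m12.png",np.hstack([im[60:460,120:520],cv2.resize(im2[190:330,270:410],(400,400))]))
E
```

```text
[ 0.48040669 -0.00392147  0.24560826] [6.86042973e-01 7.27560714e-01 3.13483431e-04 5.90616862e-04]
[(0.71, [328.8, 234.0], array([ 0.4833, -0.0039,  0.15  ]))] [(0.68, [332.6, 245.3], array([ 0.479 , -0.0009,  0.15  ]))] [ 0.48086696 -0.0028556   0.1517554 ]
lid [ 0.48248676 -0.00381263  0.07      ]
(array([437.9,  -7.6,  -5.7]), 'turn', np.float64(-12.6), 'cur', np.float64(3.4), 'q6', np.float64(-17.2))
```

View pics/m12.png

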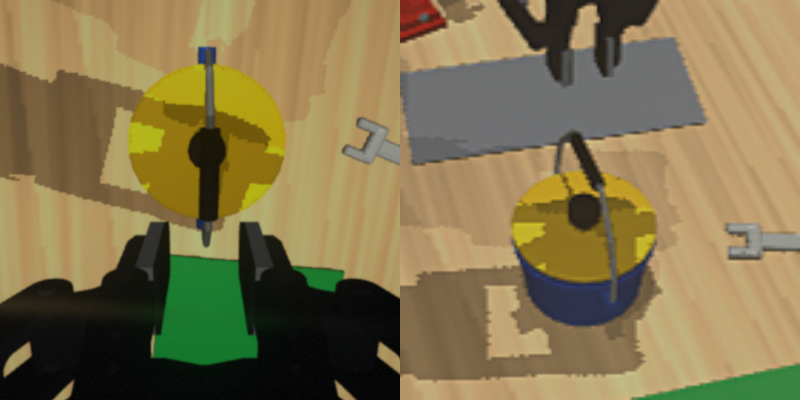

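The bail is upright: the grip runs straight over the knob in both views, at left-crop (208,180). I go to the scale.

Call:
step_arm(targets="48 -1 -6 0;97 -2 -6 0;146 -2 -6 0;194 -3 -6 0;243 -4 -6 0;292 -5 -6 0;340 -6 -6 0;389 -7 -6 0;438 -8 -6 0;438 -8 -6 0;438 -8 -6 0")

```text
t: 31.55
tcp_pos: [0.4455, 0.4334, 0.2497]
tool_rot: [0.685, 0.728, -0.001, -0.0]
force: [-0.6, -0.5, 0.5]
finger_gap: 0.301
gripper_force: 0.0
```

```bash
python3 - <<'E'
from h import *
s=manip.sense();print(s["tcp_pos"],s["tool_rot"])
im,C=snap("wrist","w13")
for q,z in(("scale",.14),("bracket_seat",.14),("hook",.02)):
    print(q,[(round(d["p"],2),d["position"],at(C,d["position"],z).round(4)) for d in manip.mark_of("wrist",q)[:2]])
E
```

```text
[0.44546295 0.43336635 0.24969089] [ 6.85170351e-01  7.28381377e-01 -1.46914140e-03 -3.35833537e-05]
scale [(0.72, [335.0, 229.3], array([0.4521, 0.4325, 0.14  ]))]
bracket_seat []
hook []
```

View pics/w13.png

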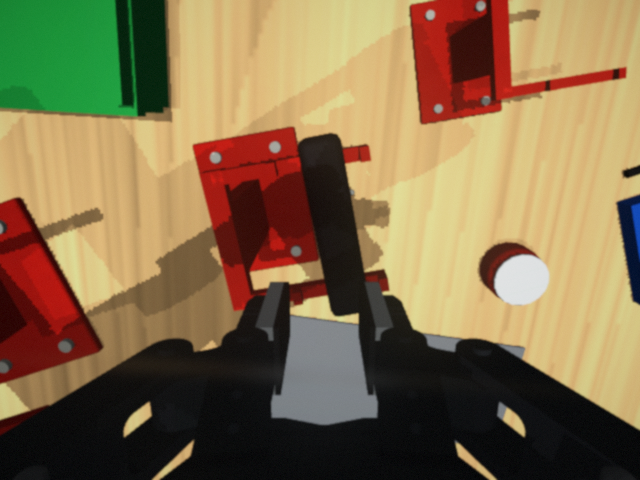

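The handle bar runs from (320,137) to (346,312) on the middle bracket, with the prongs to the right and the post to the left. The small bracket is at (470,60) and the large one at (25,290).

```bash
python3 - <<'E'
from h import *
C=cam("wrist");im=cv2.imread("pics/w13.png");g=cv2.cvtColor(im,cv2.COLOR_BGR2GRAY)
hs=cv2.cvtColor(im,cv2.COLOR_BGR2HSV)
m=((g<70)&(hs[...,1]<110)).astype(np.uint8);m[:125]=0;m[270:]=0;m[:,:290]=0;m[:,375:]=0
m=cv2.morphologyEx(m,cv2.MORPH_OPEN,np.ones((9,9)))
n,l,st,ce=cv2.connectedComponentsWithStats(m);k=1+np.argmax(st[1:,4]);print(st[k])
rows=[r for r in range(155,262,5)]
L=[];Rr=[]
for r in rows:
    c=np.where(l[r]==k)[0];L.append((c.min(),r));Rr.append((c.max(),r))
pl=np.array([at(C,p,.147)[:2] for p in L]);pr=np.array([at(C,p,.147)[:2] for p in Rr])
for P in(pl,pr):
    f=np.polyfit(P[:,1],P[:,0],1);print("angle of bar normal",np.degrees(np.arctan(-f[0])),f,"x at y=.433",np.polyval(f,.433))
print("ends",at(C,(320,137),.149),at(C,(346,312),.149))
mid=(at(C,(320,137),.149)+at(C,(346,312),.149))/2;print(mid)
E
```

```text
[ 301  137   41   33 1071]Traceback (most recent call last):
  File "<stdin>", line 10, in <module>
    return umr_minimum(a, axis, None, out, keepdims, initial, where)
ValueError: zero-size array to reduction operation minimum which has no identity
```

```bash
python3 - <<'E'
from h import *
C=cam("wrist");im=cv2.imread("pics/w13.png")
g=im.max(axis=2)
L=[];Rr=[]
for r in range(150,270,6):
    row=g[r,290:380].astype(int);c=np.where(row<60)[0]+290;L.append((c.min(),r));Rr.append((c.max(),r))
print(L[::4],Rr[::4])
pl=np.array([at(C,p,.146)[:2] for p in L]);pr=np.array([at(C,p,.146)[:2] for p in Rr])
M=np.median((pl+pr)/2,0)
for P in(pl,pr,(pl+pr)/2):
    v=cv2.fitLine(P.astype(np.float32),cv2.DIST_HUBER,0,.0005,.0005).ravel();a=np.degrees(np.arctan2(v[1],v[0]))%180;x=v[2]+(.433-v[3])*v[0]/v[1];print("bar axis angle",a,"x at y=.433",x)
a,b=at(C,(320,136),.146),at(C,(346,313),.146);print("ends",a,b,(a+b)/2,np.linalg.norm(a-b))
print(manip.sense()["tcp_pos"])
E
```

```text
[(np.int64(298), 150), (np.int64(303), 174), (np.int64(307), 198), (np.int64(312), 222), (np.int64(317), 246)] [(np.int64(341), 150), (np.int64(345), 174), (np.int64(350), 198), (np.int64(354), 222), (np.int64(358), 246)]
bar axis angle 103.78133 x at y=.433 0.4396167
bar axis angle 104.14615 x at y=.433 0.4654328
bar axis angle 104.07135 x at y=.433 0.45263532
ends [0.44087372 0.48735545 0.146     ] [0.46406711 0.37559025 0.146     ] [0.45247041 0.43147285 0.146     ] 0.11414636984317122
[0.4466779  0.43125303 0.25096153]
```

Call:
step_arm(targets="0 3 20 -5.5;0.5 6 40 -10.5;0.5 6 65 -10.5;0.5 6 90 -10.5;0.5 6 110 -10.5;0.5 6 122 -10.5;0.5 6 129 -10.5;0.5 6 129 -10.5;0.5 6 129 -10.5", gripper=0.4)

```text
t: 32.65
tcp_pos: [0.4531, 0.4339, 0.1232]
tool_rot: [0.617, 0.787, 0.001, 0.0]
force: [0.6, 0.4, -0.8]
finger_gap: 0.603
gripper_force: 0.0
```

```bash
python3 - <<'E'
from h import *
print(manip.sense()["tcp_pos"],go([.4525,.432,.122],14))
im,C=snap("wrist","w14")
E
```

```text
[0.45310133 0.43386282 0.12318158] (array([-1.7, -1. ,  1.2]), 'turn', np.float64(-0.2), 'cur', np.float64(13.8), 'q6', np.float64(19.7))
```

View pics/w14.png

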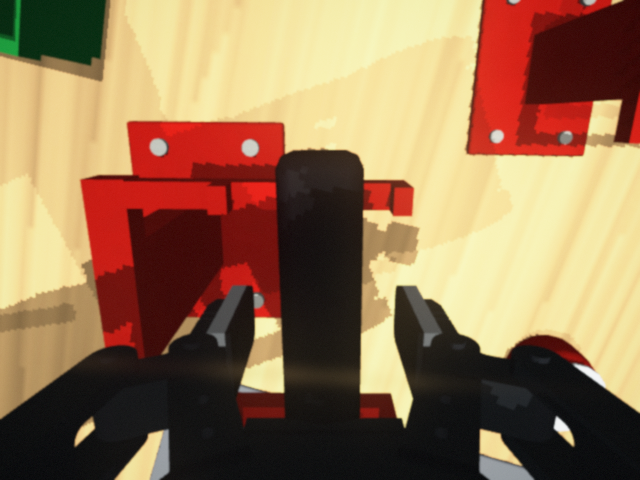

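The bar is centred between the fingers and aligned, so I grip it.

Call:
step_arm(targets="-1.5 -0.5 0 0;-1.5 -0.5 0 0;-1.5 -0.5 0 0;-1.5 -0.5 0 0;-1.5 -0.5 0 0;-1.5 -0.5 0 0;-1.5 -0.5 0 0;-1.5 -0.5 0 0", gripper=1, squeeze=80)

```text
t: 33.5
tcp_pos: [0.4527, 0.4324, 0.1235]
tool_rot: [0.617, 0.787, 0.001, 0.0]
force: [-1.1, -1.1, 5.7]
finger_gap: 0.291
gripper_force: 79.9
```

```bash
python3 - <<'E'
from h import *
s=manip.sense();print(s["tcp_pos"],s["tool_rot"],s["q"],s["force"])
E
```

```text
[0.4526934  0.43239599 0.12347148] [6.16577207e-01 7.87294075e-01 6.91417562e-04 3.31647908e-04] [ 5.84307865e-01  6.60259717e-01  1.52263810e+00 -2.34151117e-04
  9.57173156e-01  3.42422133e-01] [-1.13100464 -1.09068769  5.71793127]
```

Call:
step_arm(targets="0 0 -10 0;0 0 -20 0;0 0 -40 0;0 0 -70 0;0 0 -100 0;0 0 -130 0;0 0 -150 0;0 0 -150 0;0 0 -150 0")

```text
t: 34.4
tcp_pos: [0.4519, 0.4319, 0.2722]
tool_rot: [0.617, 0.787, -0.0, -0.0]
force: [0.4, -0.0, -2.5]
finger_gap: 0.29
gripper_force: 79.0
```

```bash
python3 - <<'E'
from h import *
s=manip.sense();print(s["tcp_pos"],s["tool_rot"],s["force"],s["ft_torque"],s["finger_gap"])
im,S=snap("side","s15");imt,T=snap("top")
for q in("hook","scale"):
    a=manip.mark_of("side",q);b=manip.mark_of("top",q);print(q,[(d["p"],d["position"],at(S,d["position"],.157 if q=="hook" else .29).round(4)) for d in a[:2]])
    if a and b:print(tri(S,a[0]["position"],T,b[0]["position"]))
print(go([.430,-.002,.27],3.5))
for d in manip.mark_of("side","bail_grip")[:2]:print(d["p"],at(S,d["position"],.15))
for d in manip.mark_of("top","bail_grip")[:2]:print(d["p"],at(T,d["position"],.15))
for d in manip.mark_of("top","lid")[:2]:print(d["p"],at(T,d["position"],.07))
E
```

```text
[0.45185719 0.43192371 0.27216182] [ 6.16656199e-01  7.87232565e-01 -1.28941207e-04 -5.97784581e-05] [ 0.42886246 -0.03445451 -2.50122816] [-0.03962525  0.02388924  0.02775731] 0.28953731684665585
hook [(0.6, [320.7, 223.2], array([0.471, 0.07 , 0.157])), (0.47, [278.8, 141.6], array([0.4483, 0.4344, 0.157 ]))]
[ 0.5565741   0.56829238 -0.32193481]
scale [(0.86, [275.0, 100.3], array([0.4469, 0.429 , 0.29  ]))]
[0.44937022 0.44072123 0.283582  ]
(array([-415.9, -125. ,    1.6]), 'turn', np.float64(10.3), 'cur', np.float64(13.8), 'q6', np.float64(19.6))
0.42 [ 0.47867247 -0.01164296  0.15      ]
0.91 [0.48080034 0.00057425 0.07      ]
0.64 [ 0.47046834 -0.00321789  0.07      ]
```

Call:
step_arm(targets="-40 -12 0 1;-80 -24 0 2;-120 -36 0 3;-160 -48 0 4;-200 -60 0 5;-240 -72 0 6;-280 -84 0 7;-320 -96 0 8;-360 -108 0 9;-400 -120 0 10;-416 -125 0 10.3;-416 -125 0 10.3")

```text
t: 36.05
tcp_pos: [0.4309, -0.0039, 0.2726]
tool_rot: [0.686, 0.727, 0.0, 0.001]
force: [-0.5, 0.3, -2.0]
finger_gap: 0.29
gripper_force: 79.1
```

```bash
python3 - <<'E'
from h import *
s=manip.sense();print(s["tcp_pos"],s["tool_rot"],s["force"])
im,C=snap("wrist","w16");im2,S=snap("side","s16")
for n,c in(("wrist",C),("side",S)):
    for q,z in(("bail_grip",.15),("hook",.165),("lid",.07)):
        print(n,q,[(round(d["p"],2),np.round(d["position"]),at(c,d["position"],z).round(4)) for d in manip.mark_of(n,q)[:2]])
print(go([.436,-.002,.2265],3.2))
E
```

```text
[ 0.43093039 -0.0039304   0.27263011] [6.86384204e-01 7.27238791e-01 8.13073637e-05 6.77051000e-04] [-0.51140873  0.30624827 -1.95279239]
wrist bail_grip [(0.66, array([405., 228.]), array([ 0.4847, -0.0044,  0.15  ]))]
wrist hook []
wrist lid [(0.91, array([388., 203.]), array([ 0.4853, -0.0043,  0.07  ]))]
side bail_grip [(0.55, array([334., 246.]), array([ 0.4817, -0.0044,  0.15  ]))]
side hook [(0.52, array([312., 242.]), array([0.4327, 0.007 , 0.165 ]))]
side lid [(0.74, array([330., 271.]), array([ 0.4713, -0.006 ,  0.07  ]))]
(array([-1.6,  5.4, 45.8]), 'turn', np.float64(0.5), 'cur', np.float64(3.7), 'q6', np.float64(-18.7))
```

Call:
step_arm(targets="0 0 15 0;0 0 30 0;0 0 42 0;0 0 46 0;0 0 46 0;0 8 46 0;0 16 46 0;0 24 46 0;0 32 46 0;0 40 46 0;0 46 46 0;0 46 46 0")

```text
t: 37.65
tcp_pos: [0.4776, 0.001, 0.2263]
tool_rot: [0.685, 0.729, 0.0, 0.0]
force: [0.0, -0.2, -2.6]
finger_gap: 0.287
gripper_force: 79.0
```

```bash
python3 - <<'E'
from h import *
s=manip.sense();print(s["tcp_pos"],s["force"])
im,C=snap("wrist","w17");im2,S=snap("side","s17")
for n,c in(("wrist",C),("side",S)):
    for q,z in(("bail_grip",.15),("hook",.123),("lid",.07)):
        print(n,q,[(round(d["p"],2),np.round(d["position"]),at(c,d["position"],z).round(4)) for d in manip.mark_of(n,q)[:2]])
E
```

```text
[0.47759657 0.00104988 0.2263152 ] [ 0.03055929 -0.19533185 -2.56293164]
wrist bail_grip []
wrist hook []
wrist lid []
side bail_grip [(0.63, array([334., 246.]), array([ 0.4818, -0.0041,  0.15  ]))]
side hook [(0.41, array([330., 253.]), array([0.4743, 0.0021, 0.123 ]))]
side lid [(0.56, array([332., 269.]), array([ 0.478 , -0.0014,  0.07  ])), (0.55, array([333., 284.]), array([ 0.4671, -0.0473,  0.07  ]))]
```

Call:
step_arm(targets="-2 3 0 0;-4 6 0 0;-4 6 0 0;-4 6 -6 0;-4 6 -12 0;-4 6 -17 0;-4 6 -20 0;-4 6 -23 0;-4 6 -25 0;-4 6 -27 0;-4 6 -27 0;-4 6 -27 0")

```text
t: 39.25
tcp_pos: [0.4823, -0.0024, 0.2529]
tool_rot: [0.685, 0.729, -0.0, -0.0]
force: [0.5, -0.3, -5.2]
finger_gap: 0.285
gripper_force: 78.7
```

```bash
python3 - <<'E'
from h import *
s=manip.sense();print(s["tcp_pos"],s["force"],s["ft_torque"],s["finger_gap"])
im2,S=snap("side","s18")
for q,z in(("bail_grip",.15),("hook",.143),("pail",0)):
    print(q,[(round(d["p"],2),np.round(d["position"]),at(S,d["position"],z).round(4)) for d in manip.mark_of("side",q)[:2]])
E
```

```text
[ 0.48228784 -0.00240597  0.25290993] [ 0.45429832 -0.26479395 -5.18869709] [-0.07020564  0.00859313 -0.01721763] 0.2847874807819074
bail_grip [(0.59, array([336., 242.]), array([0.4908, 0.0072, 0.15  ]))]
hook [(0.66, array([337., 287.]), array([ 0.4547, -0.1145,  0.143 ])), (0.39, array([332., 246.]), array([0.4777, 0.0025, 0.143 ]))]
pail [(0.91, array([336., 289.]), array([ 0.4865, -0.0101,  0.    ])), (0.64, array([454., 403.]), array([ 0.6304, -0.3607,  0.    ]))]
```

Call:
step_arm(targets="0 0 -2 0;0 0 -4 0;0 0 -6 0;0 0 -8 0;0 0 -11 0;0 0 -15 0;0 0 -20 0;0 0 -26 0;0 0 -33 0;0 0 -40 0;0 0 -44 0;0 0 -45 0")

```text
t: 40.65
tcp_pos: [0.483, -0.0025, 0.2991]
tool_rot: [0.685, 0.729, 0.0, 0.001]
force: [0.3, -0.3, -8.2]
finger_gap: 0.286
gripper_force: 78.8
```

Call:
step_arm(targets="0 0 0 0;0 0 0 0;0 0 0 0;0 0 0 0;0 0 0 0;0 0 0 0;0 0 0 0;0 0 0 0;0 0 0 0;0 0 0 0;0 0 0 0;0 0 0 0")

```text
t: 41.85
tcp_pos: [0.4827, -0.0025, 0.2983]
tool_rot: [0.685, 0.729, -0.0, 0.0]
force: [-0.5, 0.5, -8.6]
finger_gap: 0.285
gripper_force: 78.8
```

```bash
python3 - <<'E'
from h import *
s=manip.sense();print(s["tcp_pos"],s["force"],s["ft_torque"],s["finger_gap"])
im2,S=snap("side","s19")
for q,z in(("bail_grip",.18),("hook",.175),("pail",.03),("lid",.1)):
    print(q,[(round(d["p"],2),np.round(d["position"]),at(S,d["position"],z).round(4)) for d in manip.mark_of("side",q)[:2]])
E
```

```text
[ 0.4826662  -0.00246655  0.29830336] [-0.47736932  0.46732351 -8.62958489] [ 0.01088429 -0.01188575 -0.04089386] 0.28543615128369343
bail_grip [(0.61, array([334., 234.]), array([0.4836, 0.0042, 0.18  ]))]
hook [(0.46, array([333., 234.]), array([0.4816, 0.0084, 0.175 ]))]
pail [(0.77, array([334., 275.]), array([0.4873, 0.01  , 0.03  ]))]
lid [(0.83, array([332., 259.]), array([0.4784, 0.0015, 0.1   ]))]
```

Call:
step_arm(targets="0 0 0 0;0 0 0 0;0 0 0 0;0 0 0 0;0 0 0 0;0 0 0 0;0 0 0 0;0 0 0 0;0 0 0 0;0 0 0 0;0 0 0 0;0 0 0 0")

```text
t: 43.3
tcp_pos: [0.4827, -0.0024, 0.2983]
tool_rot: [0.685, 0.729, 0.0, 0.0]
force: [-1.0, -0.2, -7.8]
finger_gap: 0.289
gripper_force: 78.8
```

Call:
step_arm(targets="-1 0 0 0;-4 0.5 0 0;-8 1 0 0;-14 2 0 0;-21 3 0 0;-30 5 0 0;-40 6.5 0 0;-52 8 0 0;-65 10 0 0;-79 12.5 0 0;-94 15 0 0;-110 17.5 0 0")

```text
t: 44.5
tcp_pos: [0.5072, -0.1126, 0.2983]
tool_rot: [0.685, 0.729, -0.0, 0.0]
force: [-0.7, -0.4, -7.7]
finger_gap: 0.287
gripper_force: 78.8
```

Call:
step_arm(targets="-16 2.5 0 0;-32 5 0 0;-47 7.5 0 0;-61 9.5 0 0;-74 12 0 0;-85 13.5 0 0;-95 15 0 0;-103 16.5 0 0;-109 17.5 0 0;-114 18 0 0;-116 18.5 0 0;-117 18.5 0 0")

```text
t: 45.7
tcp_pos: [0.5327, -0.2267, 0.2983]
tool_rot: [0.685, 0.729, 0.0, -0.0]
force: [0.1, -0.3, -8.4]
finger_gap: 0.287
gripper_force: 78.8
```

Call:
step_arm(targets="0 0 0 0;0 0 0 0;0 0 0 0;0 0 0 0;0 0 0 0;0 0 0 0;0 0 0 0;0 0 0 0;0 0 0 0;0 0 0 0")

```text
t: 46.7
tcp_pos: [0.5327, -0.2268, 0.2983]
tool_rot: [0.685, 0.729, 0.0, -0.0]
force: [0.7, 0.6, -8.4]
finger_gap: 0.287
gripper_force: 78.8
```

```bash
python3 - <<'E'
from h import *
s=manip.sense();print(s["tcp_pos"],s["force"],s["tool_rot"])
im2,S=snap("side","s20");imt,T=snap("top","t20")
hsv=lambda im:cv2.cvtColor(im,cv2.COLOR_BGR2HSV)
for q,z in(("bail_grip",.19),("pail",.04),("lid",.11)):
    print(q,[(round(d["p"],2),np.round(d["position"]),at(S,d["position"],z).round(4)) for d in manip.mark_of("side",q)[:1]])
# mat corners from first top picture
im=cv2.imread("pics/top0.png");m=cv2.inRange(hsv(im),(50,120,30),(75,255,255));n,l,st,ce=cv2.connectedComponentsWithStats(m)
for i in range(1,n):
    if 2500<st[i,4]<6000 and 380<st[i,0]<400:
        r=cv2.minAreaRect(cv2.findNonZero((l==i).astype(np.uint8)));print("top mat",st[i],at(T,r[0],.004))
im=cv2.imread("pics/side0.png");m=cv2.inRange(hsv(im),(50,120,30),(75,255,255));n,l,st,ce=cv2.connectedComponentsWithStats(m)
for i in range(1,n):
    if st[i,4]>4000 and 330<st[i,0]<345:
        q=cv2.minEnclosingTriangle
        c,_=cv2.findContours((l==i).astype(np.uint8),0,1);a=cv2.approxPolyDP(c[0],8,True)[:,0];W=np.array([at(S,p,.004) for p in a]);print("side mat",W.round(3).tolist(),W.mean(0))
E
```

```text
[ 0.53265441 -0.22678382  0.29829928] [ 0.71731315  0.56608542 -8.43828777] [ 6.84852068e-01  7.28682128e-01  1.09444328e-05 -3.69282550e-05]
bail_grip [(0.75, array([394., 306.]), array([ 0.5331, -0.2237,  0.19  ]))]
pail [(0.64, array([388., 351.]), array([ 0.5325, -0.2314,  0.04  ]))]
lid [(0.75, array([389., 329.]), array([ 0.5318, -0.222 ,  0.11  ]))]
top mat [ 385  187   59   63 3469] [ 0.53410002 -0.224642    0.004     ]
side mat [[0.632, -0.143, 0.004], [0.448, -0.136, 0.004], [0.438, -0.311, 0.004], [0.624, -0.318, 0.004]] [ 0.53542613 -0.22708094  0.004     ]
```

Call:
step_arm(targets="0 0 4 0;0 0 10 0;0 0 16 0;0 0 22 0;0 0 26 0;0 0 29 0;0 0 31 0;0 0 33 0;0 0 34 0;0 0 35 0;0 0 36 0;0 0 37 0")

```text
t: 48.15
tcp_pos: [0.5327, -0.2268, 0.2614]
tool_rot: [0.685, 0.729, 0.0, 0.0]
force: [-1.2, -0.0, -7.6]
finger_gap: 0.287
gripper_force: 78.8
```

Call:
step_arm(targets="0 0 1 0;0 0 2 0;0 0 3 0;0 0 5 0;0 0 7 0;0 0 10 0;0 0 13 0;0 0 17 0;0 0 22 0;0 0 27 0;0 0 30 0;0 0 30 0")

```text
t: 49.35
tcp_pos: [0.5324, -0.2266, 0.2306]
tool_rot: [0.685, 0.729, -0.0, -0.001]
force: [-0.8, -0.8, -1.9]
finger_gap: 0.288
gripper_force: 79.5
```

```bash
python3 - <<'E'
from h import *
s=manip.sense();print(s["tcp_pos"],s["force"])
im2,S=snap("side","s21")
for q,z in(("bail_grip",.154),("pail",.004),("lid",.074),("hook",.128)):
    print(q,[(round(d["p"],2),np.round(d["position"]),at(S,d["position"],z).round(4)) for d in manip.mark_of("side",q)[:1]])
E
```

```text
[ 0.53239231 -0.22663181  0.23063251] [-0.81066519 -0.78422645 -1.8710532 ]
bail_grip [(0.61, array([391., 316.]), array([ 0.5315, -0.2226,  0.154 ]))]
pail [(0.73, array([387., 361.]), array([ 0.5339, -0.2346,  0.004 ]))]
lid [(0.65, array([387., 342.]), array([ 0.5285, -0.2287,  0.074 ]))]
hook [(0.59, array([390., 326.]), array([ 0.5295, -0.2275,  0.128 ]))]
```

Call:
step_arm(targets="0 -5 0 0;0 -12 0 0;0 -19 0 0;0 -26 0 0;0 -34 0 0;0 -44 0 0;0 -55 0 0;0 -55 0 0")

```text
t: 50.4
tcp_pos: [0.4759, -0.2299, 0.2312]
tool_rot: [0.685, 0.728, -0.0, -0.001]
force: [0.5, 0.5, -1.8]
finger_gap: 0.286
gripper_force: 79.6
```

```bash
python3 - <<'E'
from h import *
s=manip.sense();print(s["tcp_pos"],s["force"])
im2,S=snap("side","s22")
for q,z in(("bail_grip",.154),("pail",.004),("lid",.074),("hook",.128)):
    print(q,[(round(d["p"],2),np.round(d["position"]),at(S,d["position"],z).round(4)) for d in manip.mark_of("side",q)[:2]])
E
```

```text
[ 0.47585933 -0.22985424  0.23122412] [ 0.45070546  0.52393824 -1.79830038]
bail_grip [(0.64, array([394., 316.]), array([ 0.5365, -0.2246,  0.154 ]))]
pail [(0.6, array([386., 360.]), array([ 0.5317, -0.2325,  0.004 ]))]
lid [(0.7, array([385., 340.]), array([ 0.5268, -0.2245,  0.074 ]))]
hook [(0.52, array([364., 330.]), array([ 0.4767, -0.222 ,  0.128 ]))]
```

Call:
step_arm(targets="0 0 -20 0;0 0 -43 0;35 1 -43 0;75 2 -43 0;120 3 -43 -1;165 4 -43 -2;210 6 -43 -3;255 7 -43 -4;300 8 -43 -5;345 9 -43 -6;390 10 -43 -7;420 11 -43 -7")

```text
t: 51.85
tcp_pos: [0.4624, 0.1928, 0.2744]
tool_rot: [0.638, 0.77, 0.0, -0.0]
force: [0.5, 0.1, -2.0]
finger_gap: 0.289
gripper_force: 79.6
```

```bash
python3 - <<'E'
from h import *
s=manip.sense();print(s["tcp_pos"],s["force"],go([.4525,.432,.274],13.8))
E
```

```text
[0.46236848 0.1927987  0.27441687] [ 0.52727631  0.09704912 -2.04582746] (array([236.9,  34.8,   0.6]), 'turn', np.float64(-3.1), 'cur', np.float64(10.7), 'q6', np.float64(-0.9))
```

Call:
step_arm(targets="40 6 0 -1;80 12 0 -2;120 18 0 -3;160 24 0 -3;195 29 0 -3;220 32 0 -3;232 34 0 -3;237 35 0 -3;237 35 0 -3;237 35 0 -3")

```text
t: 52.85
tcp_pos: [0.4539, 0.4279, 0.2742]
tool_rot: [0.619, 0.785, -0.001, 0.0]
force: [0.8, 0.2, -2.1]
finger_gap: 0.287
gripper_force: 79.6
```

```bash
python3 - <<'E'
from h import *
s=manip.sense();print(s["tcp_pos"],s["tool_rot"],go([.4527,.4324,.125],13.8))
im2,S=snap("side","s23");imw,C=snap("wrist","w23")
for q,z in(("scale",.29),("hook",.171)):
    print(q,[(round(d["p"],2),np.round(d["position"]),at(S,d["position"],z).round(4)) for d in manip.mark_of("side",q)[:2]])
print([(round(d["p"],2),np.round(d["position"])) for d in manip.mark_of("wrist","bracket_seat")])
# bracket prongs: compare with pickup picture via red mask shift
a=cv2.imread("pics/w14.png")
E
```

```text
[0.45390409 0.4278654  0.27418059] [ 6.19110567e-01  7.85303616e-01 -5.59634989e-04  1.52535412e-04] (array([  4.8,  -0. , 149.2]), 'turn', np.float64(-0.3), 'cur', np.float64(13.5), 'q6', np.float64(19.6))
scale [(0.92, array([276., 100.]), array([0.4514, 0.431 , 0.29  ])), (0.18, array([280., 149.]), array([0.4111, 0.2043, 0.29  ]))]
hook [(0.51, array([385., 359.]), array([ 0.4816, -0.3159,  0.171 ]))]
[]
```

Call:
step_arm(targets="1 0 20 0;2 0 45 0;2 0 70 0;2 0 95 0;2 0 110 0;2 0 120 0;2 0 120 0;2 0 120 0")

```text
t: 53.9
tcp_pos: [0.4538, 0.4312, 0.1549]
tool_rot: [0.619, 0.786, 0.001, 0.0]
force: [-0.3, 0.1, -1.7]
finger_gap: 0.289
gripper_force: 79.5
```

```bash
python3 - <<'E'
from h import *
s=manip.sense();print(s["tcp_pos"],s["force"],go([.4527,.4324,.125],13.8))
E
```

```text
[0.45383398 0.43122358 0.15493313] [-0.26977182  0.13736301 -1.71756715] (array([ 1.4, -0.9, 29.9]), 'turn', np.float64(-0.3), 'cur', np.float64(13.5), 'q6', np.float64(19.8))
```

Call:
step_arm(targets="1 -1 8 -0.3;1.5 -1 16 -0.3;1.5 -1 22 -0.3;1.5 -1 26 -0.3;1.5 -1 28 -0.3;1.5 -1 30 -0.3;1.5 -1 31 -0.3;1.5 -1 31 -0.3;1.5 -1 31 -0.3")

```text
t: 54.8
tcp_pos: [0.4521, 0.4324, 0.1235]
tool_rot: [0.617, 0.787, 0.0, 0.0]
force: [0.3, -1.4, -1.5]
finger_gap: 0.289
gripper_force: 79.8
```

```bash
python3 - <<'E'
from h import *
s=manip.sense();print(s["tcp_pos"],s["force"],s["ft_torque"])
E
```

```text
[0.45211368 0.43235734 0.1235012 ] [ 0.26623505 -1.36099473 -1.52622492] [-0.01228399  0.0313242  -0.03589738]
```

Call:
step_arm(targets="0 0 0.7 0;0 0 1.4 0;0 0 1.4 0;0 0 1.4 0")

```text
t: 55.2
tcp_pos: [0.4521, 0.4324, 0.1234]
tool_rot: [0.617, 0.787, 0.0, 0.0]
force: [-1.6, -1.4, 6.0]
finger_gap: 0.29
gripper_force: 80.8
```

Call:
step_arm(targets="0 0 0 0;0 0 0 0;0 0 0 0;0 0 0 0;0 0 0 0;0 0 0 0", gripper=0.4)

```text
t: 55.8
tcp_pos: [0.4519, 0.4322, 0.1217]
tool_rot: [0.617, 0.787, -0.0, -0.0]
force: [-0.2, -0.3, -0.4]
finger_gap: 0.598
gripper_force: 0.0
```

Call:
step_arm(targets="0 0 -10 0;0 0 -30 0;0 0 -60 0;0 0 -95 0;0 0 -130 0;0 0 -150 0;0 0 -150 0;0 0 -150 0")

```text
t: 56.6
tcp_pos: [0.4517, 0.4321, 0.2722]
tool_rot: [0.617, 0.787, 0.0, 0.0]
force: [0.4, 0.6, -0.6]
finger_gap: 0.599
gripper_force: 0.0
```

```bash
python3 - <<'E'
from h import *
s=manip.sense();print(s["t"],s["tcp_pos"],s["force"],s["finger_gap"])
im2,S=snap("side","s24");imt,T=snap("top","t24");imw,C=snap("wrist","w24")
Z=dict(scale=.14,hook=.02,lid=.074,pail=.004,bail_grip=.154,tin=0,tape=0,spanner=0)
for q,z in Z.items():
  for n,c in(("side",S),("top",T),("wrist",C)):
    r=[(round(d["p"],2),np.round(d["position"]),at(c,d["position"],z).round(4)) for d in manip.mark_of(n,q)[:1]]
    if r:print(n,q,r)
g=imw.max(axis=2)
pl=[];pr=[]
for r in range(150,270,10):
    c=np.where(g[r,270:400]<60)[0]+270
    if len(c):pl.append(at(C,(c.min(),r),.146)[:2]);pr.append(at(C,(c.max(),r),.146)[:2])
P=(np.array(pl)+pr)/2;v=np.polyfit(P[:,1],P[:,0],1);print("bar normal angle",np.degrees(np.arctan(-v[0])),"x at .432",np.polyval(v,.432),"width",np.median(np.array(pr)-pl,0))
def lidfit(im,C):
    m=cv2.inRange(cv2.cvtColor(im,cv2.COLOR_BGR2HSV),(22,130,60),(34,255,255));n,l,st,ce=cv2.connectedComponentsWithStats(m)
    for k in range(1,n):
        if st[k,4]>500:
            P=np.array([at(C,p,.0765)[:2] for p in cv2.convexHull(cv2.findNonZero((l==k).astype(np.uint8)))[:,0]]);x=np.linalg.lstsq(np.c_[2*P,np.ones(len(P))],(P**2).sum(1),rcond=None)[0];r=np.hypot(*(P-x[:2]).T);print("yellow",st[k],x[:2],r.mean(),r.std())
lidfit(imt,T);lidfit(im2,S)
E
```

```text
56.6 [0.45167842 0.43208992 0.27220409] [ 0.41905609  0.57322359 -0.64310851] 0.5989862511369595
side scale [(0.59, array([279., 145.]), array([0.4499, 0.444 , 0.14  ]))]
top scale [(0.82, array([187., 239.]), array([0.4502, 0.437 , 0.14  ]))]
wrist scale [(0.67, array([325., 217.]), array([0.4503, 0.4335, 0.14  ]))]
side hook [(0.41, array([284., 181.]), array([0.4513, 0.423 , 0.02  ]))]
top hook [(0.41, array([199., 243.]), array([0.4507, 0.435 , 0.02  ]))]
side lid [(0.89, array([386., 342.]), array([ 0.5272, -0.2296,  0.074 ]))]
top lid [(0.81, array([417., 217.]), array([ 0.5244, -0.2162,  0.074 ]))]
side pail [(0.57, array([387., 360.]), array([ 0.534 , -0.2331,  0.004 ]))]
side bail_grip [(0.69, array([392., 317.]), array([ 0.5337, -0.2245,  0.154 ]))]
top bail_grip [(0.68, array([425., 208.]), array([ 0.5359, -0.2222,  0.154 ]))]
side tin [(0.57, array([341., 185.]), array([0.6227, 0.3784, 0.    ]))]
top tin [(0.53, array([228., 188.]), array([0.6281, 0.3585, 0.    ]))]
wrist tin [(0.59, array([474., 282.]), array([0.6299, 0.3696, 0.    ]))]
side tape [(0.66, array([453., 405
[... 242 characters left out ...]
([ 0.7122, -0.0285,  0.    ]))]
wrist spanner [(0.23, array([336., 372.]), array([0.5149, 0.2282, 0.    ]))]
bar normal angle 14.562440151577134 x at .432 0.45187778861214056 width [0.02344869 0.00581958]
yellow [ 153    0   78   92 6290] [1.06308805 0.46676243] 0.17597179808816327 0.014851915215053796
yellow [399 211  42  25 715] [ 0.51924427 -0.22687934] 0.05150872386475896 0.007476378502689981
yellow [  76  142   26   64 1211] [-0.10099725  0.56528159] 0.1273921139139301 0.046023488483914604
yellow [ 445  167  103   76 3843] [0.98088105 0.1052611 ] 0.14425750587638206 0.019307342817517788
yellow [ 359  315   44   52 1558] [ 0.52151763 -0.22491685] 0.054185036137763064 0.006976519845009481
```

```bash
python3 - <<'E'
from h import *
for n,f,roi in(("top","t24",(380,185,80,75)),("side","s24",(340,295,110,90))):
    C=cam(n);im=cv2.imread(f"pics/{f}.png");m=cv2.inRange(cv2.cvtColor(im,cv2.COLOR_BGR2HSV),(20,100,40),(36,255,255));q=np.zeros_like(m);x,y,w,h=roi;q[y:y+h,x:x+w]=m[y:y+h,x:x+w]
    q=cv2.morphologyEx(q,cv2.MORPH_OPEN,np.ones((3,3)))
    P=np.array([at(C,p,.0765)[:2] for p in cv2.convexHull(cv2.findNonZero(q))[:,0]]);a=np.linalg.lstsq(np.c_[2*P,np.ones(len(P))],(P**2).sum(1),rcond=None)[0];r=np.hypot(*(P-a[:2]).T);print(n,a[:2],r.mean(),r.std())
E
```

```text
top [ 0.54919788 -0.2538126 ] 0.08286066163228362 0.012419017642153153
side [ 0.53130643 -0.22611419] 0.061544179280587676 0.0004470790242114653
```

The side view fits a level circle of radius 61.5 mm with 0.45 mm spread at the seated height, centred on the pail. The top fit is spoiled by the tape in its window. I hand the job in.

```bash
python3 -c "
from station import manip
print(manip.sign_off())"
```

```text
the job is handed in; nothing more can be done
None
```

I handed the job in after about 57 s of robot time: the three nuts present are in the pail, the lid is seated and level, the closed pail hung clear on the scale for over two seconds and now stands on the green mat, the scale is back on its bracket, and the tape, tin and spanner were left where they were; the hand-in gave no verdict.

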